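Lay riser blocks in running bond

ROBOT

A 7-joint arm with a two-finger parallel gripper is mounted at the origin on a cart in front of the work surface, level with it; the furniture and walls round the work are solid. World frame = base frame: x ahead of the robot, y to its left, z up, the work surface at z = 0. Lengths are in m, angles in rad, forces in N, time in s.
With the tool pointing down it reaches from about 0.35 to 0.9 m from the base axis. Payload 8.1 kg.
Tool frame: the origin (TCP) lies at the very end of the fingers, on their centre line; the grasp point (between the pads) lies 19 mm behind it; z points along the fingers, y is the line along which they close (so a half turn about z gives the same grasp; the last joint's range is limited). The gripper opens to 92 mm and grips with 3 to 60 N. Pads are 19 mm wide; open, the fingers measure 130 mm over their backs; the gripper's body (75 mm by 190 mm) begins 47 mm behind the grasp point.
Start: joints at [1.197, 0.434, 0.025, 1.573, -0.012, 1.134, -0.075], TCP at [0.167, -0.602, 0.197] pointing down, gripper open.
Joint ranges: [-2.62, 2.62], [-0.44, 2.09], [-1.27, 1.32], [0.08, 2.57], [-1.32, 4.46], [0.12, 2], [-2.74, 2.74]. Speed limits (rad/s): [2.22, 2.22, 3.01, 3.01, 3.14, 3.14, 3.14].

INTERFACE

Orientations are given as a rotation vector (axis times angle).
In Python, from cell import readout, cams, job gives the robot as it stands.
- The arm moves only by the tool drive_tool, never from a script. Its argument "commands" is a list of rows, each a list of 3 entries, a list of its own where there are three numbers: the turn, a rotation vector about the tool's x, y, z in rad, then the shift along the tool's x, y, z in cm, then the gripper's target within -1 to 1 (fully open at 1, half-way at 0, shut at -1). A call has 1 to 20 rows; each row is the pose to reach, as a shift and turn from the pose commanded when the call began, along the tool's axes at that moment; what a row does not reach only later rows make up. A row lasts 1/12 s, in which the tool goes at most 41.7 mm and 7.16 degrees, less where a joint would pass 70% of its speed; a pose out of reach is approached as far as the arm can. A call with a gripper value outside its range is refused whole. The fingers move at their own pace and stop on an object; "newtons" is the grip in N (left out, the last holds). Time passes only in rows, so rows that repeat a pose let the fingers close. It gives the time, the measured TCP pose, the force, the opening and the grip force at its end, in the units of the state.
- readout.observe(): the state, without advancing time (a new reading comes with each control period).
- cams.get_image(name): name is "scene" or "top" or "wrist"; returns the picture (480x640x3 uint8, blue, green, red); there is no depth.
- cams.camera_info(name): a dict with "camera_matrix" (3x3 intrinsics, pixels), "R" (3x3) and "t" (3): a world point X has camera coordinates R X + t. Camera axes: x right, y down, z forward; pixel columns grow to the right and rows downward; lengths in m; the calibration is good to about 2 mm. The wrist camera is an equidistant fisheye: a pixel r from the principal point sees the ray r / f radians off the axis. A picture is of the moment at which its call begins: read the wrist's pose just before it. camera_info takes no time and is no camera call; for the wrist camera it gives the pose at the moment of the call.
- job.sign_off(): hands the job in; it is judged then, once.
The state is a dict: "clock": time; "joints": joint angles; "dq": joint speeds; "joint_efforts": joint torques, N m; "position": TCP position; "ee_rot": TCP orientation; "force": force on the tool from outside, world axes, zero at the start; "ft_torque": the same for the moment, N m; "width": opening from 0.0 (shut) to 1.0 (fully open); "gripper_force": force on a finger pad.
Only numpy, scipy, OpenCV 4.12 (cv2) and the standard library are available. Lean on these libraries where they do the work, as an engineer would, in place of code of your own. Each camera call takes 0.05 s, during which the arm holds its last target. There are 200 camera calls.

TASK

Slide the lower course of three blocks along the channel, as one row without gaps, until it comes up firmly, without ramming, against the stop hidden in the end housing. Then push the two upper blocks from the ledge onto it in running bond: flat, against the back fence, end to end, and each centred over a joint of the lower course. Leave the things standing round about where they are.

Things in the scene. Friction and masses are not known exactly. Their poses are not given: they have to be found in the camera images.
- bed: Grey laying bed fixed on the table; origin on the table under the channel's centre line; x points to the back fence, y along the channel to the end housing. Channel: 59 mm wide (x -29.5 to 29.5 mm), floor at z = 10 mm, from its open end at y = -200 mm to the housing mouth at y = +125 mm. Fence behind the channel: 12 mm thick, top at z = 52 mm.
- ledge (a point): Centre of the top of the bed's flat ledge in front of the channel (bed x -90, y -5, z 35 mm); bed axes. The ledge spans bed x -150 to -29.5 mm, y -200 to +190 mm; its top lies 1 mm above the tops of the blocks in the channel.
- end_housing: Dark fixed roof over the channel's end (underside z 42 mm, screw top z 58 mm); origin at its mouth (bed y = 125 mm), bed axes; blocks slide in under it. Inside, unseen, a rigid stop is set 6 to 32 mm past the mouth, found only by touch. The row must press it with over 1 N, never over 40 N. The row drags with 2 to 6 N: push slowly until the push reaches about 16 N.
- lower_1: First (nearest the housing) block of the lower course, loose in the channel with gaps: plain grey steel-faced block, 56 (x) by 80 (y) by 24 mm high, about 0.28 kg, origin at the centre of its underside, y along its length.
- lower_2: Middle block of the lower course, loose in the channel with gaps: plain grey steel-faced block, 56 (x) by 80 (y) by 24 mm high, about 0.28 kg, origin at the centre of its underside, y along its length.
- lower_3: Last (nearest the open end) block of the lower course, loose in the channel with gaps: plain grey steel-faced block, 56 (x) by 80 (y) by 24 mm high, about 0.28 kg, origin at the centre of its underside, y along its length.
- upper_1: Left (housing side) block for the upper course, lying loose on the ledge: plain grey steel-faced block, 56 (x) by 80 (y) by 24 mm high, about 0.28 kg, origin at the centre of its underside, y along its length. It must end on the lower course, either one over either joint.
- upper_2: Right (open-end side) block for the upper course, lying loose on the ledge: plain grey steel-faced block, 56 (x) by 80 (y) by 24 mm high, about 0.28 kg, origin at the centre of its underside, y along its length. It must end on the lower course, either one over either joint.
- spacer_bush: Black plastic bush, 45 mm across, 88 mm high, standing on the table behind the fence; bystander, origin at its foot.
- grease_tin: Round white tin, 67 mm across, 36 mm high, on the table behind the fence; bystander, origin at its foot.
- yellow_cap: Small yellow shaft cap, 18 mm across, 32 mm high, standing on the housing end of the ledge; bystander, origin at its foot.
- hex_key: Steel hex key, 33 by 93 by 6 mm, lying on the table beyond the open end of the channel; bystander, origin at its underside.
There are look-alikes about, which are no part of the job. What is shaped like the lower_3 but yellow is not meant.

How it is judged:
By the outcome, as a careful person would: the job done as asked, in the order asked, and still so for the second after the job is handed in, with the robot touching nothing.
It also fails if it takes over 72 s, if anything falls off the work surface, if the arm or the gripper's body presses on something with over 40 N, if the wrist force passes 120 N, or if a joint passes its speed limit or range.

## Working session

There is one attempt and no reset: what is moved stays moved. The work goes in short steps, Python scripts to look and compute and a tool call to move; the robot and the scene stay as the last step left them, time stands still between calls to the robot, and variables do not carry over. Pictures are saved under pics/ and viewed, at most 10 in all, crops included, and the job is handed in when it is done.

Besides the shell and the picture viewer there is one more tool, called after "Request:" by a JSON object that holds its "method" and its "body", one argument or row to a line. drive_tool: Moves the arm, as the interface text tells. Its arguments: {"type":"object","properties":{"commands":{"type":"array"},"newtons":{"type":"number"}},"required":["commands"]}

```bash
ls; mkdir -p pics; python3 - <<'E'
from cell import readout,cams
import cv2
for n in("scene","top"):
    cv2.imwrite(f"pics/{n}0.png",cams.get_image(n)); i=cams.camera_info(n); print(n,i)
s=readout.observe();print({k:s[k] for k in("clock","position","ee_rot","force","width")})
E
```

```text
pics
scene {'camera_matrix': array([[561.60785634,   0.        , 321.15012578],
       [  0.        , 561.60785634, 227.90262865],
       [  0.        ,   0.        ,   1.        ]]), 'R': array([[ 0.76633876, -0.6424128 ,  0.00554014],
       [-0.41708768, -0.50406892, -0.75627534],
       [ 0.48863357,  0.57725239, -0.65423002]]), 't': array([-0.43587389,  0.25761059,  0.64708397])}
top {'camera_matrix': array([[609.26942408,   0.        , 319.65598701],
       [  0.        , 609.26942408, 231.83836223],
       [  0.        ,   0.        ,   1.        ]]), 'R': array([[ 0.0311309 , -0.99941669, -0.01404086],
       [-0.9983181 , -0.03040319, -0.04936213],
       [ 0.04890645,  0.01555393, -0.99868225]]), 't': array([-0.03469508,  0.56505102,  1.20186387])}
{'clock': 0.1, 'position': array([ 0.16699366, -0.60176675,  0.19632646]), 'ee_rot': array([-3.11151983e+00, -4.23723815e-01,  4.78384943e-04]), 'force': array([ 0.10811984, -0.09502718, -0.61549277]), 'width': 1.0014885953863022}
```

View pics/scene0.png

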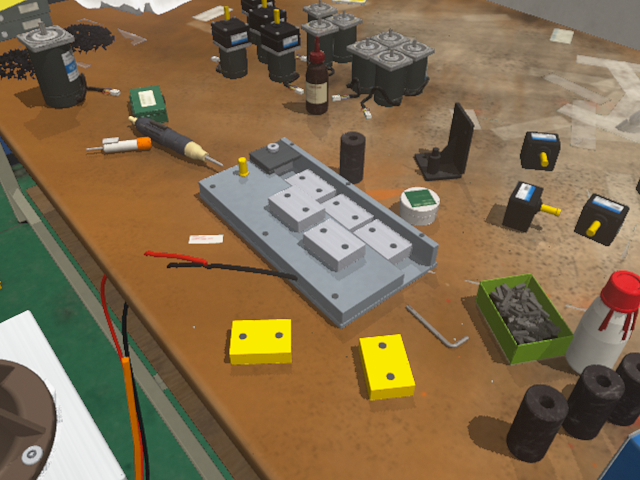

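View pics/top0.png

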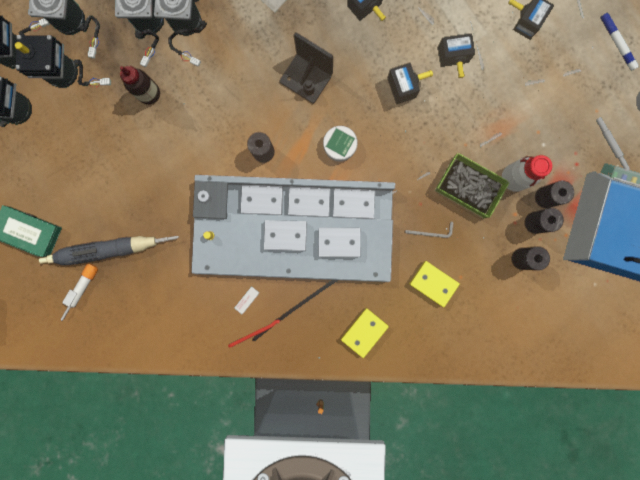

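The scene shows the bed with its housing at the left end. In the top view the lower blocks are near (261,200), (309,202) and (354,203), the upper blocks near (285,237) and (340,242), and the yellow cap at (207,235). Next I'll take an enlarged crop for the edges.

```bash
python3 - <<'E'
import cv2
a=cv2.imread("pics/top0.png")[170:290,190:400]
cv2.imwrite("pics/crop.png",cv2.resize(a,None,fx=3.8,fy=3.8,interpolation=cv2.INTER_CUBIC))
E
```

```text
(no output)
```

View pics/crop.png

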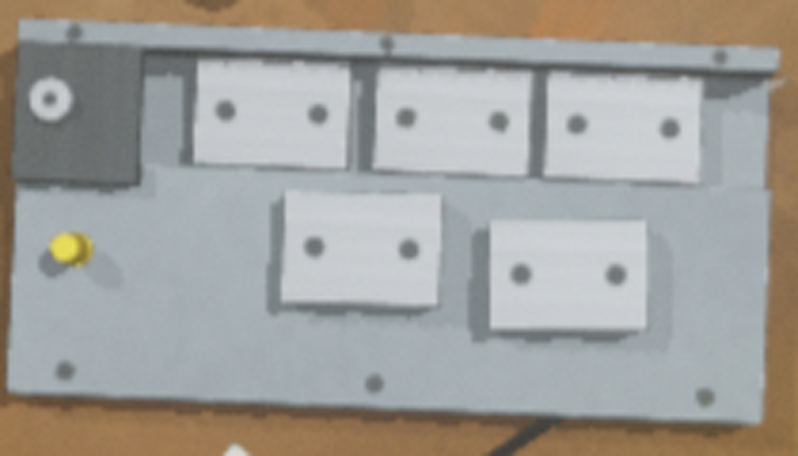

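The crop shows the ledge's front corners at (8,390) and (763,423), and the fence's back corners at (20,20) and (778,50). The lower blocks' corners run x 193–352, 374–532 and 545–701. The upper blocks are a slightly turned one at (282–440, 190–306) and one at (489–647, 220–330).

```bash
cat > h.py <<'E'
import numpy as np
from cell import cams,readout
from scipy.optimize import least_squares
from scipy.spatial.transform import Rotation as Ro
def ray(n,uv,z):
    i=cams.camera_info(n);K,R,t=i["camera_matrix"],i["R"],i["t"]
    d=R.T@np.linalg.inv(K)@[*uv,1];c=-R.T@t
    return c+d*(z-c[2])/d[2]
E
python3 - <<'E'
from h import *
f=lambda p,z:ray("top",((p[0]+.5)/3.8-.5+190,(p[1]+.5)/3.8-.5+170),z)
L=[((8,390),(-150,190,35)),((763,423),(-150,-200,35)),((20,20),(41.5,190,52)),((778,50),(41.5,-200,52))]
P=[(f(p,b[2]/1e3)[:2],np.array(b[:2])/1e3) for p,b in L]
rot=lambda a:np.array([[np.cos(a),-np.sin(a)],[np.sin(a),np.cos(a)]])
r=least_squares(lambda v:np.ravel([rot(v[2])@b+v[:2]-w for w,b in P]),[.6,0,0])
v=r.x;print("bed",v,"res mm",r.fun.round(4)*1e3)
tb=lambda p,z:((rot(v[2]).T@(f(p,z)[:2]-v[:2]))*1e3).round(1)
B={"l1":(.034,[(196,60),(352,66),(347,169),(193,163)]),"l2":(.034,[(376,67),(532,71),(529,176),(374,170)]),"l3":(.034,[(547,71),(702,78),(699,183),(545,176)]),
"u1":(.059,[(285,191),(441,194),(438,306),(281,302)]),"u2":(.059,[(490,219),(647,222),(646,330),(489,329)])}
for k,(z,c) in B.items():
    q=np.array([tb(p,z) for p in c]);e=(q[1]+q[2]-q[0]-q[3])/2;g=(q[0]+q[1]-q[2]-q[3])/2
    print(k,q.mean(0).round(1),"len",np.linalg.norm(e).round(1),np.linalg.norm(g).round(1),"yaw deg",np.degrees(np.arctan2(e[0],-e[1])).round(1))
print("cap",tb((70,249),.067)," mouth",tb((141,115),.05))
E
```

```text
bed [ 0.62482079  0.03962389 -0.01072941] res mm [-1.   0.7 -0.5 -0.3  0.8  0.8  0.7 -1.3]
l1 [-0.9 59.8] len 80.5 53.6 yaw deg 0.1
l2 [ -0.4 -34. ] len 80.6 54.1 yaw deg 0.5
l3 [ 1.000e-01 -1.222e+02] len 79.9 54.5 yaw deg -0.3
u1 [-69.3   8.6] len 79.2 56.5 yaw deg 1.1
u2 [-78.5 -96.3] len 79.2 55.0 yaw deg 1.7
cap [-76.1 154.6]  mouth [ -5.4 125. ]
```

```bash
cat >> h.py <<'E'
BED=np.array([.6248,.0396]);YAW=-.0107
def st():
    s=readout.observe();R=Ro.from_rotvec(s["ee_rot"]);Rb=Ro.from_euler("z",YAW)
    return s,R,Rb
def where():
    s,R,Rb=st();p=s["position"]-[*BED,0]
    print("t",round(s["clock"],2),"bed mm",(Rb.inv().apply(p)*1e3).round(1),"F bed",Rb.inv().apply(s["force"]).round(1),"w",round(s["width"],3),"g",round(s["gripper_force"],1))
    G=Rb*Ro.from_rotvec([np.pi,0,0]);print(" turn to aligned (tool rotvec)",(R.inv()*G).as_rotvec().round(4))
def go(*pts):
    s,R,Rb=st()
    for b in pts: print("bed",b,"-> tool cm",(R.inv().apply(Rb.apply(np.array(b)/1e3)+[*BED,0]-s["position"])*100).round(2))
E
python3 - <<'E'
from h import *
where();go((-190,-240,190),(0,-200,150),(0,-200,60),(0,-200,17))
E
```

```text
t 0.1 bed mm [-450.9 -646.2  196.3] F bed [ 0.1 -0.1 -0.6] w 1.001 g 0.0
 turn to aligned (tool rotvec) [-0.0014  0.0003  0.2814]
bed (-190, -240, 190) -> tool cm [ 36.35 -31.78   0.67]
bed (0, -200, 150) -> tool cm [ 55.71 -30.34   4.67]
bed (0, -200, 60) -> tool cm [ 55.71 -30.33  13.67]
bed (0, -200, 17) -> tool cm [ 55.71 -30.32  17.97]
```

Request:
{"method": "drive_tool", "body": {
  "commands": [
    [[0, 0, 0.1], [9, -8, 0.2], -1],
    [[0, 0, 0.2], [18, -16, 0.4], -1],
    [[0, 0, 0.2814], [27, -24, 0.6], -1],
    [[0, 0, 0.2814], [36.35, -31.8, 0.7], -1],
    [[0, 0, 0.2814], [36.35, -31.8, 0.7], -1],
    [[0, 0, 0.2814], [36.35, -31.8, 0.7], -1],
    [[0, 0, 0.2814], [36.35, -31.8, 0.7], -1],
    [[0, 0, 0.2814], [36.35, -31.8, 0.7], -1],
    [[0, 0, 0.2814], [36.35, -31.8, 0.7], -1],
    [[0, 0, 0.2814], [36.35, -31.8, 0.7], -1],
    [[0, 0, 0.2814], [36.35, -31.8, 0.7], -1],
    [[0, 0, 0.2814], [36.35, -31.8, 0.7], -1],
    [[0, 0, 0.2814], [55.7, -30.3, 4.7], -1],
    [[0, 0, 0.2814], [55.7, -30.3, 4.7], -1],
    [[0, 0, 0.2814], [55.7, -30.3, 4.7], -1],
    [[0, 0, 0.2814], [55.7, -30.3, 4.7], -1],
    [[0, 0, 0.2814], [55.7, -30.3, 4.7], -1],
    [[0, 0, 0.2814], [55.7, -30.3, 4.7], -1],
    [[0, 0, 0.2814], [55.7, -30.3, 4.7], -1],
    [[0, 0, 0.2814], [55.7, -30.3, 4.7], -1]
  ]
}}

```text
clock: 1.77
position: [0.622, -0.1616, 0.1494]
ee_rot: [3.141, -0.017, -0.003]
force: [-0.7, -0.3, 0.0]
width: 0.006
gripper_force: 0.0
```

```bash
python3 - <<'E'
from h import *
where();go((0,-200,60),(0,-200,17),(0,-185,17))
E
```

```text
t 1.77 bed mm [  -0.7 -201.2  149.4] F bed [-0.7 -0.3  0. ] w 0.006 g 0.0
 turn to aligned (tool rotvec) [ 0.0002  0.0017 -0.0001]
bed (0, -200, 60) -> tool cm [ 0.08 -0.12  8.94]
bed (0, -200, 17) -> tool cm [ 0.09 -0.12 13.24]
bed (0, -185, 17) -> tool cm [ 0.09 -1.62 13.24]
```

Request:
{"method": "drive_tool", "body": {
  "commands": [
    [[0, 0, 0], [0.1, 0, 4], -1],
    [[0, 0, 0], [0.1, 0, 8], -1],
    [[0, 0, 0], [0.1, 0, 11], -1],
    [[0, 0, 0], [0.1, 0, 12.5], -1],
    [[0, 0, 0], [0.1, 0, 13.2], -1],
    [[0, 0, 0], [0.1, 0, 13.2], -1],
    [[0, 0, 0], [0.1, -0.4, 13.2], -1],
    [[0, 0, 0], [0.1, -0.8, 13.2], -1],
    [[0, 0, 0], [0.1, -1.2, 13.2], -1],
    [[0, 0, 0], [0.1, -1.4, 13.2], -1],
    [[0, 0, 0], [0.1, -1.6, 13.2], -1],
    [[0, 0, 0], [0.1, -1.8, 13.2], -1],
    [[0, 0, 0], [0.1, -1.9, 13.2], -1],
    [[0, 0, 0], [0.1, -2.0, 13.2], -1],
    [[0, 0, 0], [0.1, -2.1, 13.2], -1],
    [[0, 0, 0], [0.1, -2.2, 13.2], -1],
    [[0, 0, 0], [0.1, -2.3, 13.2], -1],
    [[0, 0, 0], [0.1, -2.4, 13.2], -1],
    [[0, 0, 0], [0.1, -2.5, 13.2], -1],
    [[0, 0, 0], [0.1, -2.6, 13.2], -1]
  ]
}}

```text
clock: 3.43
position: [0.6241, -0.1353, 0.018]
ee_rot: [3.141, -0.017, -0.0]
force: [0.7, -1.4, -0.5]
width: 0.005
gripper_force: 0.0
```

```bash
python3 - <<'E'
from h import *
where()
E
```

```text
t 3.43 bed mm [   1.1 -174.9   18. ] F bed [ 0.7 -1.3 -0.5] w 0.005 g 0.0
 turn to aligned (tool rotvec) [ 0.0001  0.0001 -0.    ]
```

Request:
{"method": "drive_tool", "body": {
  "commands": [
    [[0, 0, 0], [0, -0.15, 0], -1],
    [[0, 0, 0], [0, -0.3, 0], -1],
    [[0, 0, 0], [0, -0.45, 0], -1],
    [[0, 0, 0], [0, -0.6, 0], -1],
    [[0, 0, 0], [0, -0.75, 0], -1],
    [[0, 0, 0], [0, -0.9, 0], -1],
    [[0, 0, 0], [0, -1.05, 0], -1],
    [[0, 0, 0], [0, -1.2, 0], -1],
    [[0, 0, 0], [0, -1.4, 0], -1],
    [[0, 0, 0], [0, -1.6, 0], -1],
    [[0, 0, 0], [0, -1.8, 0], -1],
    [[0, 0, 0], [0, -2.0, 0], -1],
    [[0, 0, 0], [0, -2.2, 0], -1],
    [[0, 0, 0], [0, -2.4, 0], -1],
    [[0, 0, 0], [0, -2.6, 0], -1],
    [[0, 0, 0], [0, -2.8, 0], -1],
    [[0, 0, 0], [0, -3.0, 0], -1],
    [[0, 0, 0], [0, -3.2, 0], -1],
    [[0, 0, 0], [0, -3.3, 0], -1],
    [[0, 0, 0], [0, -3.4, 0], -1]
  ]
}}

```text
clock: 5.1
position: [0.6245, -0.1012, 0.0181]
ee_rot: [3.141, -0.017, 0.0]
force: [-0.4, 0.1, 0.9]
width: 0.004
gripper_force: 0.0
```

```bash
python3 - <<'E'
from h import *
where()
E
```

```text
t 5.1 bed mm [   1.2 -140.8   18.1] F bed [-0.4  0.1  0.9] w 0.004 g 0.0
 turn to aligned (tool rotvec) [ 0.0001 -0.      0.0001]
```

```bash
python3 - <<'E'
from h import *
import cv2
a=cams.get_image("scene")[120:340,180:460]
cv2.imwrite("pics/s1.png",cv2.resize(a,None,fx=2.7,fy=2.7,interpolation=cv2.INTER_CUBIC))
where()
E
```

```text
t 5.15 bed mm [   1.2 -140.6   18. ] F bed [0.1 0.4 0.4] w 0.002 g 0.0
 turn to aligned (tool rotvec) [-0.0001 -0.      0.0003]
```

View pics/s1.png

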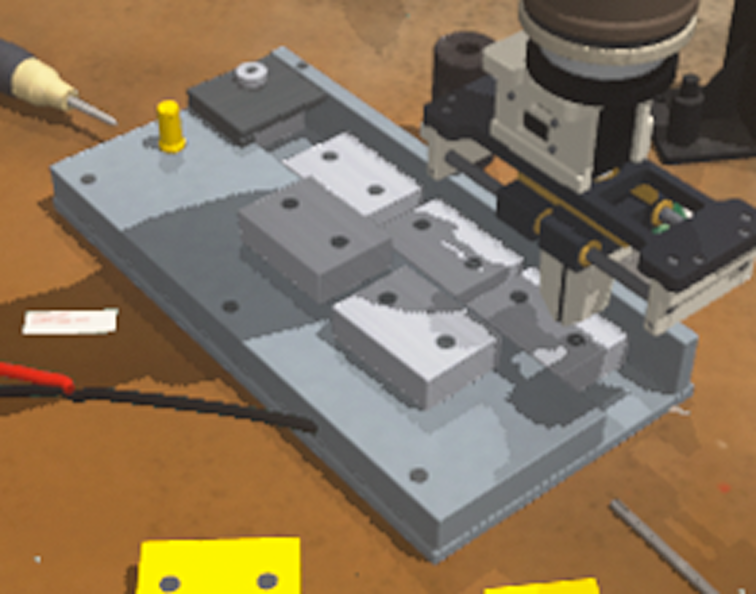

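```bash
python3 - <<'E'
from h import *
i=cams.camera_info("scene");_,R,Rb=st()
def pr(b):
    c=i["R"]@(Rb.apply(np.array(b)/1e3)+[*BED,0])+i["t"];u=i["camera_matrix"]@c/c[2]
    return ((u[:2]-[180,120])*2.7).round()
for b in [(1,-141,18),(1,-141,34),(1,-122,34),(1,-160,18),(-28,-162,34),(-28,-122,34),(28,-162,34),(29.5,-200,10),(41.5,-200,52),(-150,-200,35),(-25,-97,34)]:print(b,pr(b))
E
```

```text
(1, -141, 18) [566. 351.]
(1, -141, 34) [569. 331.]
(1, -122, 34) [546. 314.]
(1, -160, 18) [590. 369.]
(-28, -162, 34) [558. 373.]
(-28, -122, 34) [509. 335.]
(28, -162, 34) [628. 330.]
(29.5, -200, 10) [674. 395.]
(41.5, -200, 52) [698. 331.]
(-150, -200, 35) [438. 518.]
(-25, -97, 34) [484. 310.]
```

The fingertip seems to end near (585,320), above the top of lower_3 (its −y end still at about (625,345)), and the row looks unmoved. I need a closer look.

```bash
python3 - <<'E'
from h import *
import cv2
a=cams.get_image("scene")[160:280,330:450]
w=cams.get_image("wrist")
cv2.imwrite("pics/s2.png",np.hstack([cv2.resize(a,(440,440),interpolation=cv2.INTER_NEAREST),cv2.resize(w,(360,270)) if 0 else cv2.copyMakeBorder(cv2.resize(w,(360,270)),0,170,0,0,cv2.BORDER_CONSTANT)]))
E
```

```text
(no output)
```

View pics/s2.png

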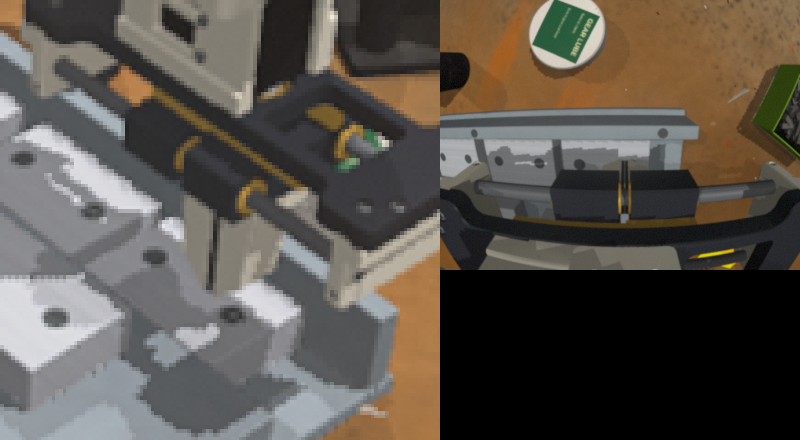

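```bash
python3 - <<'E'
from h import *
_,R,Rb=st()
for z in (.018,.03,.034,.038,.042,.05):
    p=ray("scene",(387.8,239.6),z);print(z,(Rb.inv().apply(p-[*BED,0])*1e3).round(1))
where()
E
```

```text
0.018 [  15.8 -121.5   18. ]
0.03 [   5.6 -130.4   30. ]
0.034 [   2.2 -133.4   34. ]
0.038 [  -1.1 -136.4   38. ]
0.042 [  -4.5 -139.3   42. ]
0.05 [ -11.3 -145.3   50. ]
t 5.25 bed mm [   1.2 -140.9   18. ] F bed [0.5 0.5 0.3] w -0.0 g 0.0
 turn to aligned (tool rotvec) [ 0.0001 -0.      0.0001]
```

The closed fingertip is really about 25 mm higher than reported: roughly z 44 at reported 18, with xy consistent. So nothing has been touched yet. I'll back off past lower_3's end and find the channel floor by touch.

Request:
{"method": "drive_tool", "body": {
  "commands": [
    [[0, 0, 0], [-0.1, 3, -0.5], -1],
    [[0, 0, 0], [-0.1, 5, -0.5], -1],
    [[0, 0, 0], [-0.1, 5, -0.5], -1],
    [[0, 0, 0], [-0.1, 5, 0.5], -1],
    [[0, 0, 0], [-0.1, 5, 1], -1],
    [[0, 0, 0], [-0.1, 5, 1.5], -1],
    [[0, 0, 0], [-0.1, 5, 1.7], -1],
    [[0, 0, 0], [-0.1, 5, 1.9], -1],
    [[0, 0, 0], [-0.1, 5, 2.1], -1],
    [[0, 0, 0], [-0.1, 5, 2.2], -1],
    [[0, 0, 0], [-0.1, 5, 2.2], -1],
    [[0, 0, 0], [-0.1, 5, 2.2], -1]
  ]
}}

```text
clock: 6.25
position: [0.6231, -0.1513, -0.0038]
ee_rot: [3.141, -0.017, 0.0]
force: [-0.2, 0.0, -0.7]
width: 0.006
gripper_force: 0.0
```

```bash
python3 - <<'E'
from h import *
where()
E
```

```text
t 6.25 bed mm [   0.3 -190.9   -3.8] F bed [-0.2  0.  -0.7] w 0.006 g 0.0
 turn to aligned (tool rotvec) [ 0.0001 -0.0002  0.0001]
```

Request:
{"method": "drive_tool", "body": {
  "commands": [
    [[0, 0, 0], [0, 0, 0.1], -1],
    [[0, 0, 0], [0, 0, 0.2], -1],
    [[0, 0, 0], [0, 0, 0.3], -1],
    [[0, 0, 0], [0, 0, 0.4], -1],
    [[0, 0, 0], [0, 0, 0.5], -1],
    [[0, 0, 0], [0, 0, 0.5], -1],
    [[0, 0, 0], [0, 0, 0.5], -1]
  ]
}}

```text
clock: 6.83
position: [0.6229, -0.1513, -0.0091]
ee_rot: [-3.142, 0.017, 0.0]
force: [0.3, -0.6, 0.2]
width: -0.0
gripper_force: 0.0
```

Request:
{"method": "drive_tool", "body": {
  "commands": [
    [[0, 0, 0], [0, -0.3, 0], -1],
    [[0, 0, 0], [0, -0.6, 0], -1],
    [[0, 0, 0], [0, -0.7, 0], -1],
    [[0, 0, 0], [0, -0.8, 0], -1],
    [[0, 0, 0], [0, -0.9, 0], -1],
    [[0, 0, 0], [0, -1.0, 0], -1],
    [[0, 0, 0], [0, -1.1, 0], -1],
    [[0, 0, 0], [0, -1.2, 0], -1],
    [[0, 0, 0], [0, -1.3, 0], -1],
    [[0, 0, 0], [0, -1.4, 0], -1],
    [[0, 0, 0], [0, -1.5, 0], -1],
    [[0, 0, 0], [0, -1.6, 0], -1],
    [[0, 0, 0], [0, -1.7, 0], -1],
    [[0, 0, 0], [0, -1.8, 0], -1],
    [[0, 0, 0], [0, -1.9, 0], -1],
    [[0, 0, 0], [0, -2.0, 0], -1]
  ]
}}

```text
clock: 8.17
position: [0.6232, -0.1314, -0.009]
ee_rot: [3.141, -0.017, -0.0]
force: [-0.4, -1.6, -0.2]
width: 0.006
gripper_force: 0.8
```

```bash
python3 - <<'E'
from h import *
where()
E
```

```text
t 8.17 bed mm [   0.2 -171.    -9. ] F bed [-0.4 -1.6 -0.2] w 0.006 g 0.8
 turn to aligned (tool rotvec) [ 0.0002  0.     -0.0001]
```

Request:
{"method": "drive_tool", "body": {
  "commands": [
    [[0, 0, 0], [0, -0.15, 0], -1],
    [[0, 0, 0], [0, -0.3, 0], -1],
    [[0, 0, 0], [0, -0.45, 0], -1],
    [[0, 0, 0], [0, -0.6, 0], -1],
    [[0, 0, 0], [0, -0.75, 0], -1],
    [[0, 0, 0], [0, -0.9, 0], -1],
    [[0, 0, 0], [0, -1.05, 0], -1],
    [[0, 0, 0], [0, -1.2, 0], -1],
    [[0, 0, 0], [0, -1.4, 0], -1],
    [[0, 0, 0], [0, -1.6, 0], -1],
    [[0, 0, 0], [0, -1.8, 0], -1],
    [[0, 0, 0], [0, -2.0, 0], -1],
    [[0, 0, 0], [0, -2.2, 0], -1],
    [[0, 0, 0], [0, -2.4, 0], -1],
    [[0, 0, 0], [0, -2.6, 0], -1],
    [[0, 0, 0], [0, -2.8, 0], -1],
    [[0, 0, 0], [0, -3.0, 0], -1],
    [[0, 0, 0], [0, -3.2, 0], -1],
    [[0, 0, 0], [0, -3.3, 0], -1],
    [[0, 0, 0], [0, -3.4, 0], -1]
  ]
}}

```text
clock: 9.83
position: [0.6235, -0.0971, -0.009]
ee_rot: [3.142, -0.017, 0.0]
force: [0.1, -2.5, 0.2]
width: 0.007
gripper_force: 1.3
```

```bash
python3 - <<'E'
from h import *
where()
E
```

```text
t 9.83 bed mm [   0.2 -136.7   -9. ] F bed [ 0.2 -2.5  0.2] w 0.007 g 1.3
 turn to aligned (tool rotvec) [ 0.     -0.      0.0002]
```

Request:
{"method": "drive_tool", "body": {
  "commands": [
    [[0, 0, 0], [0, -0.05, 0], -1],
    [[0, 0, 0], [0, -0.1, 0], -1],
    [[0, 0, 0], [0, -0.15, 0], -1],
    [[0, 0, 0], [0, -0.2, 0], -1],
    [[0, 0, 0], [0, -0.25, 0], -1],
    [[0, 0, 0], [0, -0.3, 0], -1],
    [[0, 0, 0], [0, -0.35, 0], -1],
    [[0, 0, 0], [0, -0.4, 0], -1],
    [[0, 0, 0], [0, -0.45, 0], -1],
    [[0, 0, 0], [0, -0.5, 0], -1],
    [[0, 0, 0], [0, -0.55, 0], -1],
    [[0, 0, 0], [0, -0.6, 0], -1]
  ]
}}

```text
clock: 10.83
position: [0.6236, -0.0913, -0.009]
ee_rot: [3.141, -0.017, -0.0]
force: [0.6, -1.8, 0.0]
width: 0.005
gripper_force: 1.3
```

Request:
{"method": "drive_tool", "body": {
  "commands": [
    [[0, 0, 0], [0, -0.03, 0], -1],
    [[0, 0, 0], [0, -0.06, 0], -1],
    [[0, 0, 0], [0, -0.09, 0], -1],
    [[0, 0, 0], [0, -0.12, 0], -1],
    [[0, 0, 0], [0, -0.15, 0], -1],
    [[0, 0, 0], [0, -0.18, 0], -1],
    [[0, 0, 0], [0, -0.2, 0], -1]
  ]
}}

```text
clock: 11.42
position: [0.6236, -0.0892, -0.009]
ee_rot: [-3.142, 0.017, 0.0]
force: [0.5, -2.7, 0.1]
width: 0.004
gripper_force: 1.3
```

Request:
{"method": "drive_tool", "body": {
  "commands": [
    [[0, 0, 0], [0, -0.03, 0], -1],
    [[0, 0, 0], [0, -0.06, 0], -1],
    [[0, 0, 0], [0, -0.09, 0], -1],
    [[0, 0, 0], [0, -0.12, 0], -1],
    [[0, 0, 0], [0, -0.15, 0], -1],
    [[0, 0, 0], [0, -0.18, 0], -1],
    [[0, 0, 0], [0, -0.21, 0], -1],
    [[0, 0, 0], [0, -0.25, 0], -1]
  ]
}}

```text
clock: 12.08
position: [0.6237, -0.0868, -0.009]
ee_rot: [3.141, -0.017, 0.0]
force: [0.7, -2.4, 0.5]
width: 0.006
gripper_force: 1.3
```

Request:
{"method": "drive_tool", "body": {
  "commands": [
    [[0, 0, 0], [0, -0.03, 0], -1],
    [[0, 0, 0], [0, -0.06, 0], -1],
    [[0, 0, 0], [0, -0.09, 0], -1],
    [[0, 0, 0], [0, -0.12, 0], -1],
    [[0, 0, 0], [0, -0.15, 0], -1],
    [[0, 0, 0], [0, -0.18, 0], -1],
    [[0, 0, 0], [0, -0.21, 0], -1],
    [[0, 0, 0], [0, -0.25, 0], -1]
  ]
}}

```text
clock: 12.75
position: [0.6237, -0.0843, -0.009]
ee_rot: [3.142, -0.017, 0.0]
force: [-0.2, -3.1, 0.5]
width: 0.007
gripper_force: 1.3
```

Request:
{"method": "drive_tool", "body": {
  "commands": [
    [[0, 0, 0], [0, -0.03, 0], -1],
    [[0, 0, 0], [0, -0.06, 0], -1],
    [[0, 0, 0], [0, -0.09, 0], -1],
    [[0, 0, 0], [0, -0.12, 0], -1],
    [[0, 0, 0], [0, -0.15, 0], -1],
    [[0, 0, 0], [0, -0.18, 0], -1],
    [[0, 0, 0], [0, -0.21, 0], -1],
    [[0, 0, 0], [0, -0.25, 0], -1]
  ]
}}

```text
clock: 13.42
position: [0.6237, -0.0819, -0.0089]
ee_rot: [3.141, -0.017, 0.0]
force: [0.6, -1.7, 0.1]
width: 0.004
gripper_force: 1.3
```

Request:
{"method": "drive_tool", "body": {
  "commands": [
    [[0, 0, 0], [0, -0.03, 0], -1],
    [[0, 0, 0], [0, -0.06, 0], -1],
    [[0, 0, 0], [0, -0.09, 0], -1],
    [[0, 0, 0], [0, -0.12, 0], -1],
    [[0, 0, 0], [0, -0.15, 0], -1],
    [[0, 0, 0], [0, -0.18, 0], -1],
    [[0, 0, 0], [0, -0.21, 0], -1],
    [[0, 0, 0], [0, -0.25, 0], -1]
  ]
}}

```text
clock: 14.08
position: [0.6237, -0.0793, -0.009]
ee_rot: [3.142, -0.017, -0.0]
force: [0.4, -2.2, 0.4]
width: 0.007
gripper_force: 1.3
```

Request:
{"method": "drive_tool", "body": {
  "commands": [
    [[0, 0, 0], [0, -0.03, 0], -1],
    [[0, 0, 0], [0, -0.06, 0], -1],
    [[0, 0, 0], [0, -0.09, 0], -1],
    [[0, 0, 0], [0, -0.12, 0], -1],
    [[0, 0, 0], [0, -0.15, 0], -1],
    [[0, 0, 0], [0, -0.18, 0], -1],
    [[0, 0, 0], [0, -0.21, 0], -1],
    [[0, 0, 0], [0, -0.25, 0], -1]
  ]
}}

```text
clock: 14.75
position: [0.6238, -0.0769, -0.009]
ee_rot: [3.141, -0.017, 0.0]
force: [-0.2, -2.9, 0.4]
width: 0.009
gripper_force: 1.3
```

Request:
{"method": "drive_tool", "body": {
  "commands": [
    [[0, 0, 0], [0, -0.03, 0], -1],
    [[0, 0, 0], [0, -0.06, 0], -1],
    [[0, 0, 0], [0, -0.09, 0], -1],
    [[0, 0, 0], [0, -0.12, 0], -1],
    [[0, 0, 0], [0, -0.15, 0], -1],
    [[0, 0, 0], [0, -0.18, 0], -1],
    [[0, 0, 0], [0, -0.21, 0], -1],
    [[0, 0, 0], [0, -0.25, 0], -1]
  ]
}}

```text
clock: 15.42
position: [0.6238, -0.0743, -0.009]
ee_rot: [3.141, -0.017, 0.0]
force: [-0.6, -3.0, 1.4]
width: 0.006
gripper_force: 1.3
```

Request:
{"method": "drive_tool", "body": {
  "commands": [
    [[0, 0, 0], [0, -0.03, 0], -1],
    [[0, 0, 0], [0, -0.06, 0], -1],
    [[0, 0, 0], [0, -0.09, 0], -1],
    [[0, 0, 0], [0, -0.12, 0], -1],
    [[0, 0, 0], [0, -0.15, 0], -1],
    [[0, 0, 0], [0, -0.18, 0], -1],
    [[0, 0, 0], [0, -0.21, 0], -1],
    [[0, 0, 0], [0, -0.25, 0], -1]
  ]
}}

```text
clock: 16.08
position: [0.6238, -0.0722, -0.009]
ee_rot: [3.141, -0.017, -0.0]
force: [-0.1, -3.6, 0.1]
width: 0.009
gripper_force: 2.2
```

Request:
{"method": "drive_tool", "body": {
  "commands": [
    [[0, 0, 0], [0, -0.03, 0], -1],
    [[0, 0, 0], [0, -0.06, 0], -1],
    [[0, 0, 0], [0, -0.08, 0], -1],
    [[0, 0, 0], [0, -0.1, 0], -1]
  ]
}}

```text
clock: 16.42
position: [0.6238, -0.0721, -0.009]
ee_rot: [3.14, -0.018, 0.0]
force: [0.5, -5.4, 0.8]
width: 0.005
gripper_force: 3.2
```

Request:
{"method": "drive_tool", "body": {
  "commands": [
    [[0, 0, 0], [0, -0.05, 0], -1],
    [[0, 0, 0], [0, -0.1, 0], -1],
    [[0, 0, 0], [0, -0.15, 0], -1],
    [[0, 0, 0], [0, -0.2, 0], -1],
    [[0, 0, 0], [0, -0.25, 0], -1],
    [[0, 0, 0], [0, -0.3, 0], -1],
    [[0, 0, 0], [0, -0.35, 0], -1],
    [[0, 0, 0], [0, -0.4, 0], -1]
  ]
}}

```text
clock: 17.08
position: [0.6237, -0.0718, -0.0089]
ee_rot: [3.137, -0.022, 0.0]
force: [0.1, -15.7, 0.9]
width: 0.005
gripper_force: 7.8
```

Stop found: push is 15.7 N at bed y −111.4. I'll back off, lift clear and look.

Request:
{"method": "drive_tool", "body": {
  "commands": [
    [[0, 0, 0], [0, 0.5, 0], -1],
    [[0, 0, 0], [0, 1.5, 0], -1],
    [[0, 0, 0], [0, 2.5, 0], -1],
    [[0, 0, 0], [0, 2.5, -4], 0],
    [[0, 0, 0], [0, 3, -8], 0.87],
    [[0, 0, 0], [0, 6, -12], 0.87],
    [[0, 0, 0], [0, 10, -13], 0.87],
    [[0, 0, 0], [0, 13, -13], 0.87],
    [[0, 0, 0], [0, 13, -13], 0.87],
    [[0, 0, 0], [0, 13, -13], 0.87],
    [[0, 0, 0], [0, 13, -13], 0.87]
  ]
}}

```text
clock: 18.0
position: [0.6222, -0.1964, 0.1206]
ee_rot: [-3.14, 0.017, 0.001]
force: [0.6, 0.4, 0.8]
width: 0.534
gripper_force: 0.0
```

```bash
python3 - <<'E'
from h import *
import cv2
where()
t=cams.get_image("top");cv2.imwrite("pics/top1.png",t)
cv2.imwrite("pics/crop1.png",cv2.resize(t[170:290,190:400],None,fx=3.8,fy=3.8,interpolation=cv2.INTER_CUBIC))
E
```

```text
t 18.0 bed mm [-1.000e-01 -2.361e+02  1.206e+02] F bed [0.6 0.4 0.8] w 0.534 g 0.0
 turn to aligned (tool rotvec) [-0.0013  0.0005 -0.0004]
```

View pics/crop1.png

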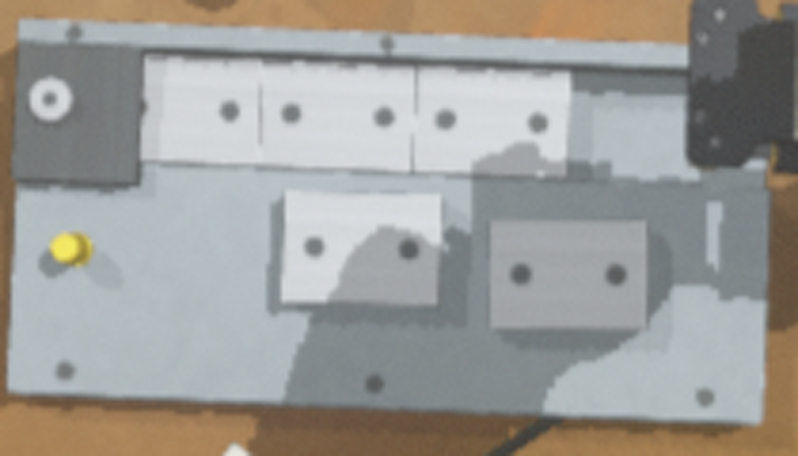

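The row is gap-free under the housing. Its joints are at crop (261,113) and (414,120), with the end at (569,125).

```bash
cat >> h.py <<'E'
def tb(p,z):
    w=ray("top",((p[0]+.5)/3.8-.5+190,(p[1]+.5)/3.8-.5+170),z)-[*BED,0]
    return (Ro.from_euler("z",-YAW).apply(w)*1e3).round(1)
E
python3 - <<'E'
from h import *
for p in [(261,113),(414,120),(569.5,125)]:print(tb(p,.034))
go((-66,-20,120),(-66,10,120),(-66,10,60),(-66,10,18))
E
```

```text
[-0.3 65.6 34. ]
[ -0.7 -13.9  34. ]
[ -0.1 -94.4  34. ]
bed (-66, -20, 120) -> tool cm [ -6.57 -21.5    0.09]
bed (-66, 10, 120) -> tool cm [ -6.57 -24.5    0.09]
bed (-66, 10, 60) -> tool cm [ -6.56 -24.49   6.09]
bed (-66, 10, 18) -> tool cm [ -6.56 -24.48  10.29]
```

Request:
{"method": "drive_tool", "body": {
  "commands": [
    [[0, 0, 0], [-3, -10, 0], 0.87],
    [[0, 0, 0], [-6.6, -20, 0], 0.87],
    [[0, 0, 0], [-6.6, -24.6, 0], 0.87],
    [[0, 0, 0], [-6.6, -24.6, 0], 0.87],
    [[0, 0, 0], [-6.6, -24.6, 0], 0.87],
    [[0, 0, 0], [-6.6, -24.6, 0], 0.87],
    [[0, 0, 0], [-6.6, -24.6, 0], 0.87],
    [[0, 0, 0], [-6.6, -24.6, 0], 0.87]
  ]
}}

```text
clock: 18.72
position: [0.5576, 0.0561, 0.121]
ee_rot: [-3.139, 0.002, 0.001]
force: [0.3, -1.1, 0.6]
width: 0.936
gripper_force: 0.0
```

```bash
python3 - <<'E'
from h import *
import cv2
where();go((-66,11,40),(-66,11,18))
a=cams.get_image("scene")[120:300,220:400]
w=cams.get_image("wrist")
cv2.imwrite("pics/s3.png",np.hstack([cv2.resize(a,(400,400),interpolation=cv2.INTER_CUBIC),cv2.copyMakeBorder(cv2.resize(w,(400,300)),0,100,0,0,cv2.BORDER_CONSTANT)]))
E
```

```text
t 18.72 bed mm [-67.4  15.8 121. ] F bed [ 0.3 -1.1  0.6] w 0.936 g 0.0
 turn to aligned (tool rotvec) [-0.0023  0.0008  0.0095]
bed (-66, 11, 40) -> tool cm [0.14 0.5  8.1 ]
bed (-66, 11, 18) -> tool cm [ 0.14  0.5  10.3 ]
```

View pics/s3.png

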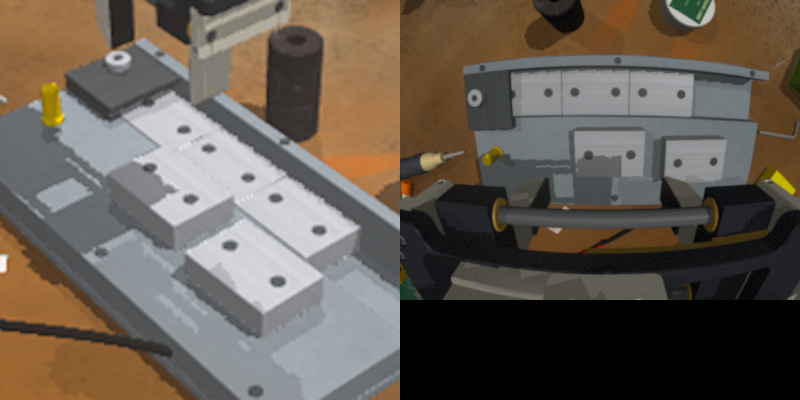

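The fingers are open wide over upper_1 in the wrist view (fingertips at about (545,195) and (680,195)). Both the row and upper_2 are as expected. Let it settle before descending.

Request:
{"method": "drive_tool", "body": {
  "commands": [
    [[0, 0, 0], [0, 0, 1], 0.87],
    [[0, 0, 0], [0, 0, 2], 0.87],
    [[0, 0, 0], [0, 0, 2], 0.87],
    [[0, 0, 0], [0, 0, 2], 0.87]
  ]
}}

```text
clock: 19.15
position: [0.5583, 0.0487, 0.0997]
ee_rot: [3.141, -0.019, -0.004]
force: [0.1, 0.4, -0.1]
width: 0.934
gripper_force: 0.0
```

```bash
python3 - <<'E'
from h import *
where();go((-66,11,40),(-66,11,18))
E
```

```text
t 19.15 bed mm [-66.6   8.4  99.7] F bed [ 0.1  0.4 -0.1] w 0.934 g 0.0
 turn to aligned (tool rotvec) [ 0.0006  0.0025 -0.0015]
bed (-66, 11, 40) -> tool cm [ 0.07 -0.26  5.97]
bed (-66, 11, 18) -> tool cm [ 0.08 -0.26  8.17]
```

Request:
{"method": "drive_tool", "body": {
  "commands": [
    [[0, 0, 0], [0, -0.2, 1], 0.87],
    [[0, 0, 0], [0, -0.2, 2], 0.87],
    [[0, 0, 0], [0, -0.2, 3], 0.87],
    [[0, 0, 0], [0, -0.2, 3], 0.87],
    [[0, 0, 0], [0, -0.2, 3], 0.87]
  ]
}}

```text
clock: 19.57
position: [0.5584, 0.0517, 0.07]
ee_rot: [3.141, -0.017, -0.003]
force: [-1.3, 0.4, 0.2]
width: 0.935
gripper_force: 0.0
```

```bash
python3 - <<'E'
from h import *
where()
E
```

```text
t 19.57 bed mm [-66.6  11.4  70. ] F bed [-1.3  0.4  0.2] w 0.935 g 0.0
 turn to aligned (tool rotvec) [0.0004 0.002  0.0002]
```

Now go down to reading ~18 (true tip ≈ 44, ledge 35).

Request:
{"method": "drive_tool", "body": {
  "commands": [
    [[0, 0, 0], [0, 0, 1], 0.87],
    [[0, 0, 0], [0, 0, 2], 0.87],
    [[0, 0, 0], [0, 0, 3], 0.87],
    [[0, 0, 0], [0, 0, 4], 0.87],
    [[0, 0, 0], [0, 0, 4.6], 0.87],
    [[0, 0, 0], [0, 0, 5.0], 0.87],
    [[0, 0, 0], [0, 0, 5.2], 0.87],
    [[0, 0, 0], [0, 0, 5.2], 0.87]
  ]
}}

```text
clock: 20.23
position: [0.5586, 0.0517, 0.0183]
ee_rot: [3.141, -0.017, -0.002]
force: [-0.5, -1.0, -0.6]
width: 0.935
gripper_force: 0.3
```

Request:
{"method": "drive_tool", "body": {
  "commands": [
    [[0, 0, 0], [0, 0, 0], 0.6],
    [[0, 0, 0], [0, 0, 0], 0.6],
    [[0, 0, 0], [0, 0, 0], 0.6],
    [[0, 0, 0], [0, 0, 0], 0.6],
    [[0, 0, 0], [0, 0, 0], 0.6]
  ],
  "newtons": 5
}}

```text
clock: 20.65
position: [0.5591, 0.052, 0.0191]
ee_rot: [-3.141, 0.017, -0.0]
force: [0.4, 0.4, -3.5]
width: 0.872
gripper_force: 5.0
```

```bash
python3 - <<'E'
from h import *
where()
E
```

```text
t 20.65 bed mm [-65.8  11.6  19.1] F bed [ 0.4  0.5 -3.5] w 0.872 g 5.0
 turn to aligned (tool rotvec) [-0.0001 -0.0001  0.0001]
```

Request:
{"method": "drive_tool", "body": {
  "commands": [
    [[0, 0, 0], [0, -0.3, 0], 0.6],
    [[0, 0, 0], [0, -0.8, 0], 0.6],
    [[0, 0, 0], [0, -1.3, 0], 0.6],
    [[0, 0, 0], [0, -1.8, 0], 0.6],
    [[0, 0, 0], [0, -2.3, 0], 0.6],
    [[0, 0, 0], [0, -2.8, 0], 0.6],
    [[0, 0, 0], [0, -3.3, 0], 0.6],
    [[0, 0, 0], [0, -3.8, 0], 0.6],
    [[0, 0, 0], [0, -4.3, 0], 0.6],
    [[0, 0, 0], [0, -4.8, 0], 0.6],
    [[0, 0, 0], [0, -5.2, 0], 0.6],
    [[0, 0, 0], [0, -5.45, 0], 0.6],
    [[0, 0, 0], [0, -5.45, 0], 0.6],
    [[0, 0, 0], [0, -5.45, 0], 0.6]
  ]
}}

```text
clock: 21.82
position: [0.5598, 0.1068, 0.0191]
ee_rot: [-3.141, 0.016, -0.0]
force: [-0.5, -0.3, 0.3]
width: 0.87
gripper_force: 5.0
```

```bash
python3 - <<'E'
from h import *
where();go((-66,66.8,18))
E
```

```text
t 21.82 bed mm [-65.7  66.5  19.1] F bed [-0.5 -0.3  0.3] w 0.87 g 5.0
 turn to aligned (tool rotvec) [-0.0003 -0.0002  0.0004]
bed (-66, 66.8, 18) -> tool cm [-0.03 -0.03  0.11]
```

Request:
{"method": "drive_tool", "body": {
  "commands": [
    [[0, 0, 0], [0, 0, 0], 0.87],
    [[0, 0, 0], [0, 0, 0], 0.87],
    [[0, 0, 0], [0, 0, -2], 0.87],
    [[0, 0, 0], [0, 0, -4], 0.87],
    [[0, 0, 0], [0, 0, -4], -1],
    [[0, 0, 0], [-2, 0, -4], -1],
    [[0, 0, 0], [-5, 0, -4], -1],
    [[0, 0, 0], [-5, 0, -4], -1],
    [[0, 0, 0], [-5, 0, -4], -1],
    [[0, 0, 0], [-5, 0, -4], -1],
    [[0, 0, 0], [-5, 0, -4], -1],
    [[0, 0, 0], [-5, 0, -4], -1],
    [[0, 0, 0], [-5, 0, -4], -1],
    [[0, 0, 0], [-5, 0, -4], -1],
    [[0, 0, 0], [-5, 0, -2], -1],
    [[0, 0, 0], [-5, 0, 0], -1],
    [[0, 0, 0], [-5, 0, 0], -1]
  ]
}}

```text
clock: 23.23
position: [0.5078, 0.1062, 0.0163]
ee_rot: [3.14, -0.017, -0.007]
force: [-1.6, -1.1, -0.9]
width: 0.041
gripper_force: 0.0
```

```bash
python3 - <<'E'
from h import *
where();go((-66,66.8,18))
E
```

```text
t 23.23 bed mm [-117.7   65.4   16.3] F bed [-1.6 -1.1 -0.9] w 0.041 g 0.0
 turn to aligned (tool rotvec) [0.0013 0.0043 0.    ]
bed (-66, 66.8, 18) -> tool cm [ 5.17 -0.14 -0.19]
```

Request:
{"method": "drive_tool", "body": {
  "commands": [
    [[0, 0, 0], [0.5, 0, 0], -1],
    [[0, 0, 0], [0.9, 0, 0], -1],
    [[0, 0, 0], [1.2, 0, 0], -1],
    [[0, 0, 0], [1.5, 0, 0], -1],
    [[0, 0, 0], [1.9, 0, 0], -1],
    [[0, 0, 0], [2.3, 0, 0], -1],
    [[0, 0, 0], [2.7, 0, 0], -1],
    [[0, 0, 0], [3.1, 0, 0], -1],
    [[0, 0, 0], [3.5, 0, 0], -1],
    [[0, 0, 0], [3.9, 0, 0], -1],
    [[0, 0, 0], [4.3, 0, 0], -1],
    [[0, 0, 0], [4.7, 0, 0], -1],
    [[0, 0, 0], [5.1, 0, 0], -1],
    [[0, 0, 0], [5.5, 0, 0], -1],
    [[0, 0, 0], [5.9, 0, 0], -1],
    [[0, 0, 0], [6.3, 0, 0], -1],
    [[0, 0, 0], [6.6, 0, 0], -1],
    [[0, 0, 0], [6.9, 0, 0], -1],
    [[0, 0, 0], [7.1, 0, 0], -1],
    [[0, 0, 0], [7.3, 0, 0], -1]
  ]
}}

```text
clock: 24.9
position: [0.5829, 0.1061, 0.019]
ee_rot: [3.141, -0.017, -0.0]
force: [-1.0, 0.7, -0.7]
width: 0.006
gripper_force: 0.3
```

```bash
python3 - <<'E'
from h import *
where();go((-36,66,16))
E
```

```text
t 24.9 bed mm [-42.7  66.1  19. ] F bed [-1.   0.7 -0.7] w 0.006 g 0.3
 turn to aligned (tool rotvec) [0.0001 0.0001 0.    ]
bed (-36, 66, 16) -> tool cm [0.67 0.01 0.3 ]
```

Request:
{"method": "drive_tool", "body": {
  "commands": [
    [[0, 0, 0], [0.1, 0, 0], -1],
    [[0, 0, 0], [0.2, 0, 0], -1],
    [[0, 0, 0], [0.3, 0, 0], -1],
    [[0, 0, 0], [0.4, 0, 0], -1],
    [[0, 0, 0], [0.5, 0, 0], -1],
    [[0, 0, 0], [0.6, 0, 0], -1],
    [[0, 0, 0], [0.7, 0, 0], -1],
    [[0, 0, 0], [0.8, 0, 0], -1],
    [[0, 0, 0], [0.9, 0, 0], -1]
  ]
}}

```text
clock: 25.65
position: [0.5884, 0.106, 0.0184]
ee_rot: [3.141, -0.016, -0.009]
force: [-12.7, 0.1, 7.2]
width: 0.007
gripper_force: 6.5
```

```bash
python3 - <<'E'
from h import *
where()
E
```

```text
t 25.65 bed mm [-37.1  66.   18.4] F bed [-12.7   0.    7.2] w 0.007 g 6.5
 turn to aligned (tool rotvec) [0.001  0.0058 0.0006]
```

Request:
{"method": "drive_tool", "body": {
  "commands": [
    [[0, 0, 0], [-0.5, 0, 0], -1],
    [[0, 0, 0], [-1.5, 0, 0], -1],
    [[0, 0, 0], [-2.5, 0, -2], 0],
    [[0, 0, 0], [-3.5, 3, -6], 1],
    [[0, 0, 0], [-4.3, 7, -6], 1],
    [[0, 0, 0], [-4.3, 11, -6], 1],
    [[0, 0, 0], [-4.3, 14.5, -6], 1],
    [[0, 0, 0], [-4.3, 16.1, -6], 1],
    [[0, 0, 0], [-4.3, 16.1, -6], 1],
    [[0, 0, 0], [-4.3, 16.1, -6], 1],
    [[0, 0, 0], [-4.3, 16.1, -6], 1],
    [[0, 0, 0], [-4.3, 16.1, -6], 1],
    [[0, 0, 0], [-4.3, 16.1, -6], 1]
  ]
}}

```text
clock: 26.73
position: [0.5472, -0.0528, 0.079]
ee_rot: [-3.141, 0.013, -0.0]
force: [-0.2, -0.0, 0.2]
width: 0.757
gripper_force: 0.0
```

```bash
python3 - <<'E'
from h import *
import cv2
where();go((-76,-95,45),(-76,-95,18))
t=cams.get_image("top")[170:290,190:400];cv2.imwrite("pics/crop2.png",cv2.resize(t,None,fx=3.8,fy=3.8,interpolation=cv2.INTER_CUBIC))
E
```

```text
t 26.73 bed mm [-76.6 -93.2  79. ] F bed [-0.2 -0.   0.2] w 0.757 g 0.0
 turn to aligned (tool rotvec) [-0.0006 -0.0002  0.0025]
bed (-76, -95, 45) -> tool cm [0.06 0.18 3.4 ]
bed (-76, -95, 18) -> tool cm [0.06 0.18 6.1 ]
```

View pics/crop2.png

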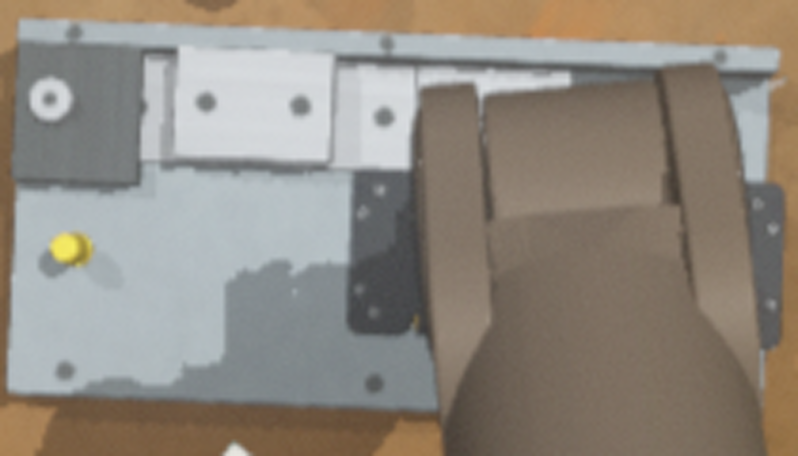

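upper_1 lies flat on the row against the fence, with corners about (178,46), (335,52), (331,164) and (175,160).

```bash
python3 - <<'E'
from h import *
q=np.array([tb(p,.058) for p in[(178,46),(335,52),(331,163),(174,160)]]);print(q[:,:2],q.mean(0))
E
```

```text
[[ 29.8 106.6]
 [ 29.9  26.5]
 [-26.7  26. ]
 [-28.4 105.8]] [ 1.15  66.225 58.   ]
```

upper_1's centre is at y 66.2 against the joint at 65.7, which is good. Next, grip upper_2.

Request:
{"method": "drive_tool", "body": {
  "commands": [
    [[0, 0, 0], [0, 0.2, 0], 1],
    [[0, 0, 0], [0, 0.2, 0], 1],
    [[0, 0, 0], [0, 0.2, 0], 1],
    [[0, 0, 0], [0, 0.2, 1], 1],
    [[0, 0, 0], [0, 0.2, 2], 1],
    [[0, 0, 0], [0, 0.2, 3], 1],
    [[0, 0, 0], [0, 0.2, 4], 1],
    [[0, 0, 0], [0, 0.2, 5], 1],
    [[0, 0, 0], [0, 0.2, 5.7], 1],
    [[0, 0, 0], [0, 0.2, 6.0], 1],
    [[0, 0, 0], [0, 0.2, 6.0], 1]
  ]
}}

```text
clock: 27.7
position: [0.5463, -0.0564, 0.018]
ee_rot: [-3.141, 0.017, 0.003]
force: [0.2, 0.6, 0.0]
width: 0.998
gripper_force: 0.0
```

Request:
{"method": "drive_tool", "body": {
  "commands": [
    [[0, 0, 0], [0, 0, 0], 0.6],
    [[0, 0, 0], [0, 0, 0], 0.6],
    [[0, 0, 0], [0, 0, 0], 0.6],
    [[0, 0, 0], [0, 0, 0], 0.6],
    [[0, 0, 0], [0, 0, 0], 0.6],
    [[0, 0, 0], [0, 0, 0], 0.6]
  ],
  "newtons": 5
}}

```text
clock: 28.2
position: [0.5474, -0.0566, 0.0195]
ee_rot: [3.141, -0.017, 0.002]
force: [0.1, 0.3, 2.7]
width: 0.871
gripper_force: 5.0
```

```bash
python3 - <<'E'
from h import *
where();go((-76,-16,18))
E
```

```text
t 28.2 bed mm [-76.3 -97.   19.5] F bed [0.1 0.3 2.7] w 0.871 g 5.0
 turn to aligned (tool rotvec) [ 0.0001 -0.001  -0.    ]
bed (-76, -16, 18) -> tool cm [ 0.03 -8.1   0.15]
```

Request:
{"method": "drive_tool", "body": {
  "commands": [
    [[0, 0, 0], [0, -0.3, 0], 0.6],
    [[0, 0, 0], [0, -0.8, 0], 0.6],
    [[0, 0, 0], [0, -1.3, 0], 0.6],
    [[0, 0, 0], [0, -1.8, 0], 0.6],
    [[0, 0, 0], [0, -2.4, 0], 0.6],
    [[0, 0, 0], [0, -3.0, 0], 0.6],
    [[0, 0, 0], [0, -3.6, 0], 0.6],
    [[0, 0, 0], [0, -4.2, 0], 0.6],
    [[0, 0, 0], [0, -4.8, 0], 0.6],
    [[0, 0, 0], [0, -5.4, 0], 0.6],
    [[0, 0, 0], [0, -6.0, 0], 0.6],
    [[0, 0, 0], [0, -6.6, 0], 0.6],
    [[0, 0, 0], [0, -7.2, 0], 0.6],
    [[0, 0, 0], [0, -7.6, 0], 0.6],
    [[0, 0, 0], [0, -7.9, 0], 0.6],
    [[0, 0, 0], [0, -8.1, 0], 0.6],
    [[0, 0, 0], [0, -8.1, 0], 0.6],
    [[0, 0, 0], [0, -8.1, 0], 0.6]
  ]
}}

```text
clock: 29.7
position: [0.5478, 0.0252, 0.019]
ee_rot: [-3.141, 0.016, 0.0]
force: [0.9, 2.2, 3.1]
width: 0.872
gripper_force: 5.0
```

```bash
python3 - <<'E'
from h import *
where()
E
```

```text
t 29.7 bed mm [-76.9 -15.2  19. ] F bed [0.9 2.2 3.1] w 0.872 g 5.0
 turn to aligned (tool rotvec) [-0.0008  0.      0.0005]
```

Request:
{"method": "drive_tool", "body": {
  "commands": [
    [[0, 0, 0], [0, 0.1, 0], 0.6],
    [[0, 0, 0], [0, 0.1, 0], 0.6],
    [[0, 0, 0], [0, 0.1, 0], 0.87],
    [[0, 0, 0], [0, 0.1, 0], 0.87],
    [[0, 0, 0], [0, 0.1, -2], 0.87],
    [[0, 0, 0], [0, 0.1, -4], 0.87],
    [[0, 0, 0], [0, 0.1, -4], -1],
    [[0, 0, 0], [-2, 0.1, -4], -1],
    [[0, 0, 0], [-4.8, 0.1, -4], -1],
    [[0, 0, 0], [-4.8, 0.1, -4], -1],
    [[0, 0, 0], [-4.8, 0.1, -4], -1],
    [[0, 0, 0], [-4.8, 0.1, -4], -1],
    [[0, 0, 0], [-4.8, 0.1, -4], -1],
    [[0, 0, 0], [-4.8, 0.1, -4], -1],
    [[0, 0, 0], [-4.8, 0.1, -4], -1],
    [[0, 0, 0], [-4.8, 0.1, -4], -1],
    [[0, 0, 0], [-4.8, 0.1, -2], -1],
    [[0, 0, 0], [-4.8, 0.1, 0], -1],
    [[0, 0, 0], [-4.8, 0.1, 0], -1],
    [[0, 0, 0], [-4.8, 0.1, 0], -1]
  ]
}}

```text
clock: 31.37
position: [0.499, 0.0239, 0.0185]
ee_rot: [3.141, -0.017, -0.004]
force: [0.5, -0.3, 0.2]
width: 0.006
gripper_force: 0.0
```

```bash
python3 - <<'E'
from h import *
where();go((-44,-16,18))
E
```

```text
t 31.37 bed mm [-125.6  -17.1   18.5] F bed [ 0.6 -0.3  0.2] w 0.006 g 0.0
 turn to aligned (tool rotvec) [0.0003 0.0023 0.0001]
bed (-44, -16, 18) -> tool cm [ 8.16 -0.1   0.03]
```

Request:
{"method": "drive_tool", "body": {
  "commands": [
    [[0, 0, 0], [0.5, -0.1, 0], -1],
    [[0, 0, 0], [0.9, -0.1, 0], -1],
    [[0, 0, 0], [1.2, -0.1, 0], -1],
    [[0, 0, 0], [1.6, -0.1, 0], -1],
    [[0, 0, 0], [2.0, -0.1, 0], -1],
    [[0, 0, 0], [2.4, -0.1, 0], -1],
    [[0, 0, 0], [2.8, -0.1, 0], -1],
    [[0, 0, 0], [3.2, -0.1, 0], -1],
    [[0, 0, 0], [3.6, -0.1, 0], -1],
    [[0, 0, 0], [4.0, -0.1, 0], -1],
    [[0, 0, 0], [4.4, -0.1, 0], -1],
    [[0, 0, 0], [4.8, -0.1, 0], -1],
    [[0, 0, 0], [5.2, -0.1, 0], -1],
    [[0, 0, 0], [5.6, -0.1, 0], -1],
    [[0, 0, 0], [6.0, -0.1, 0], -1],
    [[0, 0, 0], [6.4, -0.1, 0], -1],
    [[0, 0, 0], [6.8, -0.1, 0], -1],
    [[0, 0, 0], [7.2, -0.1, 0], -1],
    [[0, 0, 0], [7.6, -0.1, 0], -1],
    [[0, 0, 0], [7.9, -0.1, 0], -1]
  ]
}}

```text
clock: 33.03
position: [0.5794, 0.0242, 0.019]
ee_rot: [-3.142, 0.017, -0.0]
force: [-0.3, 0.2, -0.5]
width: 0.003
gripper_force: 0.3
```

```bash
python3 - <<'E'
from h import *
where()
E
```

```text
t 33.03 bed mm [-45.2 -15.9  19. ] F bed [-0.3  0.2 -0.5] w 0.003 g 0.3
 turn to aligned (tool rotvec) [-0.     -0.0002 -0.    ]
```

Request:
{"method": "drive_tool", "body": {
  "commands": [
    [[0, 0, 0], [0.15, 0, 0], -1],
    [[0, 0, 0], [0.3, 0, 0], -1],
    [[0, 0, 0], [0.45, 0, 0], -1],
    [[0, 0, 0], [0.55, 0, 0], -1],
    [[0, 0, 0], [0.65, 0, 0], -1],
    [[0, 0, 0], [0.75, 0, 0], -1],
    [[0, 0, 0], [0.85, 0, 0], -1],
    [[0, 0, 0], [0.95, 0, 0], -1],
    [[0, 0, 0], [1.05, 0, 0], -1],
    [[0, 0, 0], [1.15, 0, 0], -1]
  ]
}}

```text
clock: 33.87
position: [0.5875, 0.024, 0.0184]
ee_rot: [3.141, -0.016, -0.008]
force: [-11.7, 0.1, 6.1]
width: 0.005
gripper_force: 5.7
```

```bash
python3 - <<'E'
from h import *
where()
E
```

```text
t 33.87 bed mm [-37.2 -16.   18.4] F bed [-11.7  -0.    6.1] w 0.005 g 5.7
 turn to aligned (tool rotvec) [0.0006 0.0052 0.0002]
```

Request:
{"method": "drive_tool", "body": {
  "commands": [
    [[0, 0, 0], [-0.5, 0, 0], -1],
    [[0, 0, 0], [-1.5, 0, 0], -1],
    [[0, 0, 0], [-1.5, 0, -2], -1],
    [[0, 0, 0], [-1.5, 0, -5], -1],
    [[0, 0, 0], [0, 4, -5], -1],
    [[0, 0, 0], [3.4, 7.6, -5], -1],
    [[0, 0, 0], [3.4, 7.6, -5], -1],
    [[0, 0, 0], [3.4, 7.6, -5], -1],
    [[0, 0, 0], [3.4, 7.6, -5], -1],
    [[0, 0, 0], [3.4, 7.6, -3], -1],
    [[0, 0, 0], [3.4, 7.6, -1], -1],
    [[0, 0, 0], [3.4, 7.6, -0.2], -1],
    [[0, 0, 0], [3.4, 7.6, -0.2], -1],
    [[0, 0, 0], [3.4, 7.6, -0.2], -1]
  ]
}}

```text
clock: 35.03
position: [0.6231, -0.0514, 0.0211]
ee_rot: [-3.141, 0.015, 0.001]
force: [0.3, -0.9, 0.9]
width: 0.001
gripper_force: 0.0
```

```bash
python3 - <<'E'
from h import *
where();go((1,-75,18))
E
```

```text
t 35.03 bed mm [ -0.7 -91.   21.1] F bed [ 0.3 -0.8  0.9] w 0.001 g 0.0
 turn to aligned (tool rotvec) [-0.0004  0.0008  0.0012]
bed (1, -75, 18) -> tool cm [ 0.17 -1.6   0.31]
```

Request:
{"method": "drive_tool", "body": {
  "commands": [
    [[0, 0, 0], [0.1, -0.3, 0.1], -1],
    [[0, 0, 0], [0.1, -0.6, 0.1], -1],
    [[0, 0, 0], [0.1, -0.9, 0.1], -1],
    [[0, 0, 0], [0.1, -1.2, 0.1], -1],
    [[0, 0, 0], [0.1, -1.4, 0.1], -1],
    [[0, 0, 0], [0.1, -1.6, 0.1], -1],
    [[0, 0, 0], [0.1, -1.7, 0.1], -1],
    [[0, 0, 0], [0.1, -1.75, 0.1], -1],
    [[0, 0, 0], [0.1, -1.8, 0.1], -1],
    [[0, 0, 0], [0.1, -1.85, 0.1], -1],
    [[0, 0, 0], [0.1, -1.9, 0.1], -1],
    [[0, 0, 0], [0.1, -1.95, 0.1], -1],
    [[0, 0, 0], [0.1, -1.95, 0.1], -1]
  ]
}}

```text
clock: 36.12
position: [0.6247, -0.0328, 0.02]
ee_rot: [-3.142, 0.017, -0.0]
force: [0.8, 0.7, 0.5]
width: 0.008
gripper_force: 0.0
```

```bash
python3 - <<'E'
from h import *
where()
E
```

```text
t 36.12 bed mm [  0.7 -72.4  20. ] F bed [0.8 0.7 0.5] w 0.008 g 0.0
 turn to aligned (tool rotvec) [-0.     -0.      0.0001]
```

Request:
{"method": "drive_tool", "body": {
  "commands": [
    [[0, 0, 0], [0, -0.05, 0], -1],
    [[0, 0, 0], [0, -0.1, 0], -1],
    [[0, 0, 0], [0, -0.15, 0], -1],
    [[0, 0, 0], [0, -0.15, 0], -1]
  ]
}}

```text
clock: 36.45
position: [0.6248, -0.0312, 0.02]
ee_rot: [-3.141, 0.017, -0.0]
force: [0.3, -0.2, -0.6]
width: 0.005
gripper_force: 0.0
```

```bash
python3 - <<'E'
from h import *
import cv2
where()
a=cams.get_image("scene")[140:280,250:430]
t=cams.get_image("top")[170:290,190:400]
cv2.imwrite("pics/s4.png",np.vstack([cv2.resize(a,(386,300),interpolation=cv2.INTER_CUBIC),cv2.resize(cv2.resize(t,(386,220)),(386,220))]))
E
```

```text
t 36.45 bed mm [  0.7 -70.8  20. ] F bed [ 0.3 -0.2 -0.6] w 0.005 g 0.0
 turn to aligned (tool rotvec) [-0.0001 -0.      0.0002]
```

View pics/s4.png

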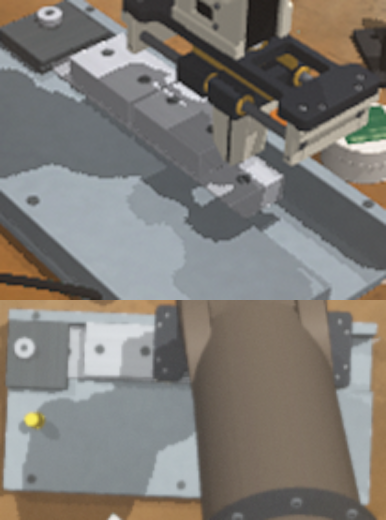

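Both upper blocks lie on the row, with a small joint at about (135,115) in the scene. The finger is just behind upper_2's end at (225,160).

Request:
{"method": "drive_tool", "body": {
  "commands": [
    [[0, 0, 0], [0, -0.04, 0], -1],
    [[0, 0, 0], [0, -0.08, 0], -1],
    [[0, 0, 0], [0, -0.12, 0], -1],
    [[0, 0, 0], [0, -0.15, 0], -1]
  ]
}}

```text
clock: 36.88
position: [0.6248, -0.03, 0.02]
ee_rot: [3.141, -0.017, -0.0]
force: [-0.7, -0.7, 0.2]
width: 0.002
gripper_force: 0.4
```

Request:
{"method": "drive_tool", "body": {
  "commands": [
    [[0, 0, 0], [0, 0.5, 0], -1],
    [[0, 0, 0], [0, 1.5, 0], -1],
    [[0, 0, 0], [0, 3, -3], -1],
    [[0, 0, 0], [0, 7, -6], -1],
    [[0, 0, 0], [0, 11, -9], -1],
    [[0, 0, 0], [0, 15, -10], -1],
    [[0, 0, 0], [0, 15, -10], -1],
    [[0, 0, 0], [0, 15, -10], -1],
    [[0, 0, 0], [0, 15, -10], -1]
  ]
}}

```text
clock: 37.63
position: [0.6227, -0.1821, 0.1201]
ee_rot: [3.141, -0.022, 0.0]
force: [-0.3, 1.1, 0.3]
width: 0.003
gripper_force: 0.0
```

```bash
python3 - <<'E'
from h import *
import cv2
where()
t=cams.get_image("top");cv2.imwrite("pics/top3.png",t)
cv2.imwrite("pics/crop3.png",cv2.resize(t[170:290,190:400],None,fx=3.8,fy=3.8,interpolation=cv2.INTER_CUBIC))
E
```

```text
t 37.63 bed mm [   0.3 -221.7  120.1] F bed [-0.3  1.1  0.3] w 0.003 g 0.0
 turn to aligned (tool rotvec) [ 0.0005 -0.0003 -0.0034]
```

View pics/crop3.png

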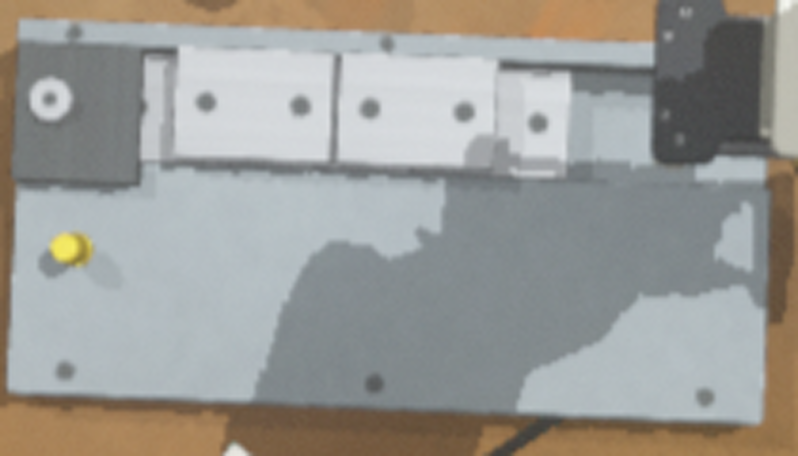

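A gap of about 5 px remains between the upper blocks at crop (336,105). The hole midpoints are at (253,104) and (417,110).

```bash
python3 - <<'E'
from h import *
import cv2
t=cv2.imread("pics/crop3.png",0).astype(float)
# profiles along the row for edges
m=lambda x,y:tb((x,y),.058)
print("u1 holes",m(206,102),m(300,106),"u2",m(370,108),m(464,112))
q=np.array([t[70+int(0.03*x):95+int(.03*x),x].mean() for x in range(160,510)])
for a,b in((320,350),(485,510)):print(a,q[a-160:b-160].round().astype(int))
print("edges",m(333.5,105),m(339,105),m(497,110),"row end",tb((569.5,125),.034))
E
```

```text
u1 holes [ 1.8 90.9 58. ] [ 1.7 43.1 58. ] u2 [ 2.1  7.5 58. ] [  2.  -40.3  58. ]
320 [214 214 214 214 214 215 217 218 214 205 193 180 166 154 145 142 144 152
 165 179 192 200 204 208 212 213 214 214 214 214]
485 [216 216 216 216 217 218 217 212 204 196 189 187 189 193 198 200 202 202
 203 204 204 204 204 204 204]
edges [ 2.9 26.1 58. ] [ 3.  23.3 58. ] [  3.7 -57.   58. ] row end [ -0.1 -94.4  34. ]
```

```bash
cat > holes.py <<'E'
from h import *
import cv2
def hole(img,p):
    x,y=(p[0]+.5)/3.8-.5+190,(p[1]+.5)/3.8-.5+170
    g=cv2.cvtColor(img,cv2.COLOR_BGR2GRAY).astype(float);xi,yi=round(x),round(y)
    w=g[yi-4:yi+5,xi-4:xi+5];w=np.clip(np.median(w)-25-w,0,None)
    Y,X=np.mgrid[yi-4:yi+5,xi-4:xi+5];return (w*X).sum()/w.sum(),(w*Y).sum()/w.sum()
def mid(f,a,b,z):
    im=cv2.imread(f) if isinstance(f,str) else f
    q=[Ro.from_euler("z",-YAW).apply(ray("top",hole(im,p),z)-[*BED,0])*1e3 for p in(a,b)];return np.mean(q,0).round(2),np.round(q[0]-q[1],1)[:2]
E
python3 - <<'E'
from holes import *
print("l2",mid("pics/top1.png",(291,113),(384,117),.034));print("l3",mid("pics/top1.png",(445,119),(538,123),.034))
print("u1",mid("pics/top3.png",(206,102),(300,106),.058));print("u2",mid("pics/top3.png",(370,108),(464,112),.058))
E
```

```text
l2 (array([ 0.26, 25.89, 34.  ]), array([-0. , 48.3]))
l3 (array([  0.27, -54.07,  34.  ]), array([-0. , 47.8]))
u1 (array([ 1.83, 66.98, 58.  ]), array([ 0. , 48.1]))
u2 (array([  1.97, -16.42,  58.  ]), array([-0.1, 47.9]))
```

```bash
python3 - <<'E'
from h import *
where();go((1,-90,120),(1,-90,20),(1,-72,20),(1,-66.2,20))
E
```

```text
t 37.68 bed mm [ 2.000e-01 -2.195e+02  1.195e+02] F bed [ 0.5  0.7 -0.3] w 0.003 g 0.0
 turn to aligned (tool rotvec) [-0.0007  0.0007 -0.0008]
bed (1, -90, 120) -> tool cm [  0.07 -12.95  -0.04]
bed (1, -90, 20) -> tool cm [  0.08 -12.94   9.96]
bed (1, -72, 20) -> tool cm [  0.08 -14.74   9.96]
bed (1, -66.2, 20) -> tool cm [  0.08 -15.32   9.96]
```

Request:
{"method": "drive_tool", "body": {
  "commands": [
    [[0, 0, 0], [0, -4, 0], -1],
    [[0, 0, 0], [0, -8, 1], -1],
    [[0, 0, 0], [0, -12, 3], -1],
    [[0, 0, 0], [0, -13, 6], -1],
    [[0, 0, 0], [0, -13, 9], -1],
    [[0, 0, 0], [0, -13, 10], -1],
    [[0, 0, 0], [0, -13, 10], -1],
    [[0, 0, 0], [0, -14, 10], -1],
    [[0, 0, 0], [0, -14.5, 10], -1],
    [[0, 0, 0], [0, -14.8, 10], -1],
    [[0, 0, 0], [0, -15, 10], -1],
    [[0, 0, 0], [0, -15.05, 10], -1],
    [[0, 0, 0], [0, -15.1, 10], -1],
    [[0, 0, 0], [0, -15.15, 10], -1],
    [[0, 0, 0], [0, -15.2, 10], -1],
    [[0, 0, 0], [0, -15.25, 10], -1],
    [[0, 0, 0], [0, -15.25, 10], -1]
  ]
}}

```text
clock: 39.1
position: [0.6253, -0.0281, 0.0206]
ee_rot: [3.141, -0.018, 0.002]
force: [-0.1, -1.6, 4.9]
width: 0.004
gripper_force: 2.8
```

```bash
python3 - <<'E'
from h import *
where()
E
```

```text
t 39.1 bed mm [  1.3 -67.7  20.6] F bed [-0.1 -1.6  4.9] w 0.004 g 2.8
 turn to aligned (tool rotvec) [ 0.0006 -0.0011 -0.0008]
```

Request:
{"method": "drive_tool", "body": {
  "commands": [
    [[0, 0, 0], [0, 0, 0], -1],
    [[0, 0, 0], [0, 0, 0], -1]
  ]
}}

```text
clock: 39.27
position: [0.6254, -0.0281, 0.0206]
ee_rot: [3.141, -0.018, 0.002]
force: [0.3, -1.7, 5.2]
width: 0.007
gripper_force: 2.8
```

```bash
python3 - <<'E'
from h import *
import cv2
where()
a=cams.get_image("scene")[150:270,270:430]
cv2.imwrite("pics/s5.png",cv2.resize(a,(800,600),interpolation=cv2.INTER_CUBIC))
E
```

```text
t 39.27 bed mm [  1.3 -67.7  20.6] F bed [ 0.3 -1.7  5.2] w 0.007 g 2.8
 turn to aligned (tool rotvec) [ 0.0006 -0.0012 -0.0007]
```

View pics/s5.png

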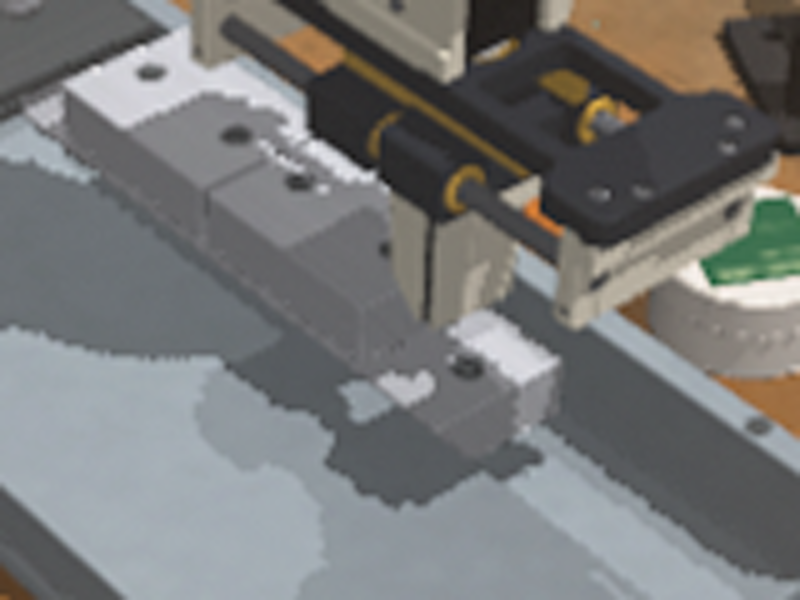

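The upper blocks look flat with a small gap near (207,205). The fingertip ends near (430,325), which I'll locate.

```bash
python3 - <<'E'
from h import *
_,R,Rb=st()
for z in (.03,.036,.042,.048,.054,.06):
    p=ray("scene",(356,215),z);print(z,(Rb.inv().apply(p-[*BED,0])*1e3).round(1))
E
```

```text
0.03 [  7.5 -53.9  30. ]
0.036 [  2.4 -59.1  36. ]
0.042 [ -2.7 -64.3  42. ]
0.048 [ -7.8 -69.5  48. ]
0.054 [-12.9 -74.8  54. ]
0.06 [-18. -80.  60.]
```

The finger's back is chamfered and rides on upper_2's edge (Fz 5 N). I'll back off and turn the tool a quarter turn, so its flat side does the pushing.

Request:
{"method": "drive_tool", "body": {
  "commands": [
    [[0, 0, 0], [0, 0.5, 0], -1],
    [[0, 0, 0], [0, 1.5, 0], -1],
    [[0, 0, 0], [0, 2.5, -3], -1],
    [[0, 0, 0.12], [0, 2.5, -5], -1],
    [[0, 0, 0.24], [0, 2.5, -5], -1],
    [[0, 0, 0.36], [0, 2.5, -5], -1],
    [[0, 0, 0.48], [0, 2.5, -5], -1],
    [[0, 0, 0.6], [0, 2.5, -5], -1],
    [[0, 0, 0.72], [0, 2.5, -5], -1],
    [[0, 0, 0.84], [0, 2.5, -5], -1],
    [[0, 0, 0.96], [0, 2.5, -5], -1],
    [[0, 0, 1.08], [0, 2.5, -5], -1],
    [[0, 0, 1.2], [0, 2.5, -5], -1],
    [[0, 0, 1.32], [0, 2.5, -5], -1],
    [[0, 0, 1.44], [0, 2.5, -5], -1],
    [[0, 0, 1.5708], [0, 2.5, -5], -1],
    [[0, 0, 1.5708], [0, 2.5, -5], -1],
    [[0, 0, 1.5708], [0, 2.5, -5], -1]
  ]
}}

```text
clock: 40.82
position: [0.624, -0.0523, 0.0693]
ee_rot: [2.211, -2.228, 0.001]
force: [0.4, -0.7, -0.4]
width: 0.002
gripper_force: 0.0
```

```bash
python3 - <<'E'
from holes import *
where();go((0,-85,16),(0,-70,16))
print(readout.observe()["joints"].round(2))
E
```

```text
t 40.82 bed mm [  0.2 -91.9  69.3] F bed [ 0.4 -0.6 -0.4] w 0.002 g 0.0
 turn to aligned (tool rotvec) [ 3.3000e-03 -6.0000e-04 -1.5679e+00]
bed (0, -85, 16) -> tool cm [-0.7   0.01  5.33]
bed (0, -70, 16) -> tool cm [-2.2   0.01  5.33]
[-0.42  0.63  0.65  1.75 -0.46  0.92 -2.74]
```

Request:
{"method": "drive_tool", "body": {
  "commands": [
    [[0, 0, -0.12], [0, 0, 0], -1],
    [[0, 0, -0.24], [0, 0, 0], -1],
    [[0, 0, -0.36], [0, 0, 0], -1],
    [[0, 0, -0.48], [0, 0, 0], -1],
    [[0, 0, -0.6], [0, 0, 0], -1],
    [[0, 0, -0.72], [0, 0, 0], -1],
    [[0, 0, -0.84], [0, 0, 0], -1],
    [[0, 0, -0.96], [0, 0, 0], -1],
    [[0, 0, -1.08], [0, 0, 0], -1],
    [[0, 0, -1.2], [0, 0, 0], -1],
    [[0, 0, -1.32], [0, 0, 0], -1],
    [[0, 0, -1.44], [0, 0, 0], -1],
    [[0, 0, -1.56], [0, 0, 0], -1],
    [[0, 0, -1.68], [0, 0, 0], -1],
    [[0, 0, -1.8], [0, 0, 0], -1],
    [[0, 0, -1.92], [0, 0, 0], -1],
    [[0, 0, -2.04], [0, 0, 0], -1],
    [[0, 0, -2.16], [0, 0, 0], -1],
    [[0, 0, -2.28], [0, 0, 0], -1],
    [[0, 0, -2.4], [0, 0, 0], -1]
  ]
}}

```text
clock: 42.48
position: [0.625, -0.0525, 0.0708]
ee_rot: [2.875, 1.264, 0.004]
force: [-0.2, 0.6, -0.5]
width: 0.006
gripper_force: 0.0
```

Request:
{"method": "drive_tool", "body": {
  "commands": [
    [[0, 0, -0.12], [0, 0, 0], -1],
    [[0, 0, -0.24], [0, 0, 0], -1],
    [[0, 0, -0.36], [0, 0, 0], -1],
    [[0, 0, -0.48], [0, 0, 0], -1],
    [[0, 0, -0.6], [0, 0, 0], -1],
    [[0, 0, -0.74], [0, 0, 0], -1],
    [[0, 0, -0.74], [0, 0, 0], -1],
    [[0, 0, -0.74], [0, 0, 0], -1]
  ]
}}

```text
clock: 43.15
position: [0.6249, -0.0528, 0.0707]
ee_rot: [2.235, 2.206, 0.003]
force: [0.9, -0.1, -0.4]
width: 0.007
gripper_force: 0.0
```

```bash
python3 - <<'E'
from holes import *
where();go((0,-80,16),(0,-70,16))
print(readout.observe()["joints"].round(2))
E
```

```text
t 43.15 bed mm [  1.1 -92.4  70.7] F bed [ 0.9 -0.1 -0.4] w 0.007 g 0.0
 turn to aligned (tool rotvec) [ 9.0000e-04 -2.3000e-03  1.5686e+00]
bed (0, -80, 16) -> tool cm [ 1.23 -0.13  5.48]
bed (0, -70, 16) -> tool cm [ 2.23 -0.13  5.48]
[ 0.14  0.57 -0.21  1.69  0.14  0.89 -0.14]
```

Request:
{"method": "drive_tool", "body": {
  "commands": [
    [[0, 0, 0], [0.5, -0.1, 2], -1],
    [[0, 0, 0], [1, -0.1, 4], -1],
    [[0, 0, 0], [1.2, -0.1, 5.5], -1],
    [[0, 0, 0], [1.4, -0.1, 5.5], -1],
    [[0, 0, 0], [1.8, -0.1, 5.5], -1],
    [[0, 0, 0], [2.1, -0.1, 5.5], -1],
    [[0, 0, 0], [2.3, -0.1, 5.5], -1],
    [[0, 0, 0], [2.4, -0.1, 5.5], -1],
    [[0, 0, 0], [2.5, -0.1, 5.5], -1],
    [[0, 0, 0], [2.55, -0.1, 5.5], -1],
    [[0, 0, 0], [2.6, -0.1, 5.5], -1],
    [[0, 0, 0], [2.65, -0.1, 5.5], -1],
    [[0, 0, 0], [2.7, -0.1, 5.5], -1],
    [[0, 0, 0], [2.75, -0.1, 5.5], -1]
  ]
}}

```text
clock: 44.32
position: [0.6239, -0.0251, 0.0151]
ee_rot: [2.235, 2.207, -0.0]
force: [-0.4, -1.8, 1.0]
width: 0.006
gripper_force: 0.9
```

```bash
python3 - <<'E'
from holes import *
where()
E
```

```text
t 44.32 bed mm [ -0.2 -64.7  15.1] F bed [-0.3 -1.8  1. ] w 0.006 g 0.9
 turn to aligned (tool rotvec) [3.000e-04 3.000e-04 1.569e+00]
```

Request:
{"method": "drive_tool", "body": {
  "commands": [
    [[0, 0, 0], [0.04, 0, 0], -1],
    [[0, 0, 0], [0.08, 0, 0], -1],
    [[0, 0, 0], [0.12, 0, 0], -1],
    [[0, 0, 0], [0.12, 0, 0], -1]
  ]
}}

```text
clock: 44.65
position: [0.6239, -0.0236, 0.015]
ee_rot: [2.235, 2.208, -0.0]
force: [-0.3, -1.7, 2.0]
width: 0.001
gripper_force: 0.9
```

```bash
python3 - <<'E'
from holes import *
s=[readout.observe()]
where()
t=cams.get_image("scene")[130:260,260:400]
cv2.imwrite("pics/s6.png",t)
g=cv2.cvtColor(t,cv2.COLOR_BGR2GRAY)
# darkness across expected joint on the -x face of the uppers (bed x=-26.5,z=46)
i=cams.camera_info("scene");_,R,Rb=st()
for z in(40,46,52):
    o=[]
    for y in np.arange(20,33,1.):
        c=i["R"]@(Rb.apply(np.array([-26.5,y,z])/1e3)+[*BED,0])+i["t"];u=(i["camera_matrix"]@c/c[2])[:2]-[260,130]
        o.append(int(cv2.getRectSubPix(g,(1,1),tuple(map(float,u)))[0,0]))
    print(z,o)
E
```

```text
t 44.65 bed mm [ -0.3 -63.2  15. ] F bed [-0.3 -1.7  2. ] w 0.001 g 0.9
 turn to aligned (tool rotvec) [0.0000e+00 1.0000e-04 1.5692e+00]
40 [124, 124, 124, 124, 124, 125, 125, 124, 123, 124, 124, 124, 124]
46 [123, 124, 124, 124, 124, 124, 125, 124, 124, 124, 124, 124, 124]
52 [125, 125, 125, 125, 124, 124, 124, 123, 123, 124, 125, 125, 125]
```

Request:
{"method": "drive_tool", "body": {
  "commands": [
    [[0, 0, 0], [-0.5, 0, 0], -1],
    [[0, 0, 0], [-1.5, 0, 0], -1],
    [[0, 0, 0], [-3, 0, -3], -1],
    [[0, 0, 0], [-7, 0, -6], -1],
    [[0, 0, 0], [-11, 0, -9], -1],
    [[0, 0, 0], [-15, 0, -11], -1],
    [[0, 0, 0], [-17, 0, -11], -1],
    [[0, 0, 0], [-17, 0, -11], -1],
    [[0, 0, 0], [-17, 0, -11], -1]
  ]
}}

```text
clock: 45.45
position: [0.6212, -0.1984, 0.1256]
ee_rot: [2.24, 2.199, -0.001]
force: [-0.7, 1.3, -0.3]
width: 0.006
gripper_force: 0.0
```

```bash
python3 - <<'E'
from holes import *
t=cams.get_image("top");cv2.imwrite("pics/top4.png",t)
u2=mid(t,(374,108),(468,112),.058)
print("u1",mid(t,(206,102),(300,106),.058),"u2",u2);print("l3 hole end",ray("top",hole(t,(538,123)),.034)[:2],ray("top",hole(cv2.imread("pics/top1.png"),(538,123)),.034)[:2])
cv2.imwrite("pics/crop4.png",cv2.resize(t[170:230,220:360],None,fx=5.5,fy=5.5,interpolation=cv2.INTER_CUBIC))
g=cv2.cvtColor(t,cv2.COLOR_BGR2GRAY);print(g[196:200,272:286])
E
```

```text
u1 (array([ 1.81, 68.76, 58.  ]), array([-0., 48.])) u2 (array([  1.51, -12.51,  58.  ]), array([ 0.1, 48.3]))
l3 hole end [ 0.62427603 -0.03839666] [ 0.62426346 -0.03835345]
[[215 216 215 213 183 206 214 214 214 212 195 171 158 164]
 [216 216 216 214 183 206 215 213 213 205 168 138 132 132]
 [215 216 216 215 186 207 214 215 214 199 155 130 128 127]
 [216 216 216 214 188 206 212 214 214 206 160 131 128 129]]
```

```bash
python3 - <<'E'
from holes import *
i=cams.camera_info("top");Rb=Ro.from_euler("z",YAW)
def prof(f,x,z,ys):
    g=cv2.cvtColor(cv2.imread(f),cv2.COLOR_BGR2GRAY).astype(np.float32);o=np.zeros(len(ys))
    for xx in x:
        P=Rb.apply(np.c_[np.full(len(ys),xx),ys,np.full(len(ys),z)]/1e3)+[*BED,0]
        c=P@i["R"].T+i["t"];u=c@i["camera_matrix"].T;u=(u[:,:2]/u[:,2:]).astype(np.float32)
        o+=cv2.remap(g,u[:,:1],u[:,1:],cv2.INTER_LINEAR)[:,0]
    return o/len(x)
for f in("top3","top4"):
    f=f"pics/{f}.png";ys=np.arange(-60,112,.5);p=prof(f,(-14,-12,-10,12,14),58,ys)
    for lo,hi in((18,34),(100,112),(-60,-48)):
        m=(ys>=lo)&(ys<=hi);print(f,lo,p[m][::2].round().astype(int))
    h=prof(f,(.8,1.3,1.8,2.3),58,ys)
    for lo,hi in((86,98),(38,50),(2,16),(-44,-32)):
        m=(ys>=lo)&(ys<=hi);w=np.clip(np.median(h[m])-15-h[m],0,None);print("  hole",round((w*ys[m]).sum()/w.sum(),2))
E
```

```text
pics/top3.png 18 [214 214 214 211 205 186 161 148 149 171 196 210 214 215 215 215 215]
pics/top3.png 100 [212 212 213 213 211 207 194 176 166 164 165 166]
pics/top3.png -60 [180 179 178 177 177 183 187 187 188 189 189 189 190]
  hole nan
  hole nan
  hole 7.35
  hole nan
pics/top4.png 18 [214 214 214 214 214 214 214 214 214 213 210 204 207 213 214 215 215]
pics/top4.png 100 [212 212 212 212 212 212 210 207 193 176 167 163]
pics/top4.png -60 [205 205 205 205 205 204 201 198 192 193 207 216 216]
  hole nan
  hole nan
  hole 12.87
  hole nan<stdin>:16: RuntimeWarning: invalid value encountered in scalar divide
```

Numbers from the last picture: the uppers now touch at y≈29, but the joint should be at 25.9. Both need to go −3 mm, without moving the row. The block tops stand 6 mm proud of the fence, so I'll straddle upper_1 in x above the fence, grip its top lightly and draw both back.

```bash
python3 - <<'E'
from h import *
where();go((1.5,69,110),(1.5,69,31))
E
```

```text
t 45.5 bed mm [  -1.  -234.8  124.9] F bed [-0.4  1.4 -0.6] w 0.003 g 0.0
 turn to aligned (tool rotvec) [-0.     -0.      1.5665]
bed (1.5, 69, 110) -> tool cm [30.39  0.12  1.49]
bed (1.5, 69, 31) -> tool cm [30.39  0.12  9.39]
```

Request:
{"method": "drive_tool", "body": {
  "commands": [
    [[0, 0, 0], [4, 0.1, 0], 1],
    [[0, 0, 0], [8, 0.1, 0], 1],
    [[0, 0, 0], [12, 0.1, 0], 1],
    [[0, 0, 0], [16, 0.1, 0], 1],
    [[0, 0, 0], [20, 0.1, 0], 1],
    [[0, 0, 0], [24, 0.1, 0], 1],
    [[0, 0, 0], [28, 0.1, 0], 1],
    [[0, 0, 0], [30.4, 0.1, 0], 1],
    [[0, 0, 0], [30.4, 0.1, 0], 1],
    [[0, 0, 0], [30.4, 0.1, 0], 1],
    [[0, 0, 0], [30.4, 0.1, 2], 1],
    [[0, 0, 0], [30.4, 0.1, 4], 1],
    [[0, 0, 0], [30.4, 0.1, 6], 1],
    [[0, 0, 0], [30.4, 0.1, 7], 1],
    [[0, 0, 0], [30.4, 0.1, 7], 1],
    [[0, 0, 0], [30.4, 0.1, 7], 1]
  ]
}}

```text
clock: 46.83
position: [0.6262, 0.1097, 0.0548]
ee_rot: [-2.235, -2.207, 0.002]
force: [-0.0, 0.3, 1.7]
width: 0.999
gripper_force: 0.0
```

```bash
python3 - <<'E'
from h import *
where();go((1.5,69,31),(1.5,69,26))
E
```

```text
t 46.83 bed mm [ 0.6 70.1 54.8] F bed [-0.   0.3  1.7] w 0.999 g 0.0
 turn to aligned (tool rotvec) [-6.0000e-04  1.3000e-03  1.5687e+00]
bed (1.5, 69, 31) -> tool cm [-0.11  0.09  2.38]
bed (1.5, 69, 26) -> tool cm [-0.11  0.09  2.88]
```

Request:
{"method": "drive_tool", "body": {
  "commands": [
    [[0, 0, 0], [0, 0.1, 1], 1],
    [[0, 0, 0], [0, 0.1, 1.8], 1],
    [[0, 0, 0], [0, 0.1, 2.2], 1],
    [[0, 0, 0], [0, 0.1, 2.4], 1],
    [[0, 0, 0], [0, 0.1, 2.45], 1],
    [[0, 0, 0], [0, 0.1, 2.5], 1],
    [[0, 0, 0], [0, 0.1, 2.55], 1],
    [[0, 0, 0], [0, 0.1, 2.6], 1],
    [[0, 0, 0], [0, 0.1, 2.6], 1]
  ]
}}

```text
clock: 47.58
position: [0.6276, 0.1104, 0.0292]
ee_rot: [2.235, 2.208, 0.0]
force: [0.7, -0.2, -0.6]
width: 1.001
gripper_force: 0.0
```

```bash
python3 - <<'E'
from h import *
where()
E
```

```text
t 47.58 bed mm [ 2.  70.8 29.2] F bed [ 0.7 -0.2 -0.6] w 1.001 g 0.0
 turn to aligned (tool rotvec) [ 2.0000e-04 -2.0000e-04  1.5692e+00]
```

No touch yet (tip ≈ 55). Descend slowly another 4 mm.

Request:
{"method": "drive_tool", "body": {
  "commands": [
    [[0, 0, 0], [0, 0, 0.06], 1],
    [[0, 0, 0], [0, 0, 0.12], 1],
    [[0, 0, 0], [0, 0, 0.18], 1],
    [[0, 0, 0], [0, 0, 0.24], 1],
    [[0, 0, 0], [0, 0, 0.3], 1],
    [[0, 0, 0], [0, 0, 0.3], 1]
  ]
}}

```text
clock: 48.08
position: [0.6274, 0.1103, 0.0258]
ee_rot: [-2.235, -2.208, 0.0]
force: [-0.5, 0.2, 0.3]
width: 1.0
gripper_force: 0.0
```

Request:
{"method": "drive_tool", "body": {
  "commands": [
    [[0, 0, 0], [0, 0, 0], 0.1],
    [[0, 0, 0], [0, 0, 0], 0.1],
    [[0, 0, 0], [0, 0, 0], 0.1],
    [[0, 0, 0], [0, 0, 0], 0.1],
    [[0, 0, 0], [0, 0, 0], 0.1],
    [[0, 0, 0], [0, 0, 0], 0.1],
    [[0, 0, 0], [0, 0, 0], 0.1]
  ],
  "newtons": 4
}}

```text
clock: 48.67
position: [0.6275, 0.1103, 0.026]
ee_rot: [-2.235, -2.208, 0.0]
force: [-0.4, -0.8, -0.2]
width: 0.607
gripper_force: 4.0
```

```bash
python3 - <<'E'
from h import *
where()
E
```

```text
t 48.67 bed mm [ 1.9 70.8 26. ] F bed [-0.4 -0.8 -0.2] w 0.607 g 4.0
 turn to aligned (tool rotvec) [-0.0000e+00  1.0000e-04  1.5693e+00]
```

Gripped (56 mm). Draw back 3 mm.

Request:
{"method": "drive_tool", "body": {
  "commands": [
    [[0, 0, 0], [-0.05, 0, 0], 0.1],
    [[0, 0, 0], [-0.1, 0, 0], 0.1],
    [[0, 0, 0], [-0.15, 0, 0], 0.1],
    [[0, 0, 0], [-0.2, 0, 0], 0.1],
    [[0, 0, 0], [-0.25, 0, 0], 0.1],
    [[0, 0, 0], [-0.3, 0, 0], 0.1],
    [[0, 0, 0], [-0.32, 0, 0], 0.1],
    [[0, 0, 0], [-0.32, 0, 0], 0.1]
  ]
}}

```text
clock: 49.33
position: [0.6274, 0.107, 0.026]
ee_rot: [2.235, 2.208, -0.0]
force: [-0.2, 1.8, 0.2]
width: 0.609
gripper_force: 4.0
```

```bash
python3 - <<'E'
from h import *
where()
E
```

```text
t 49.33 bed mm [ 1.9 67.4 26. ] F bed [-0.2  1.8  0.2] w 0.609 g 4.0
 turn to aligned (tool rotvec) [0.0000e+00 2.0000e-04 1.5691e+00]
```

Request:
{"method": "drive_tool", "body": {
  "commands": [
    [[0, 0, 0], [0, 0, 0], 0.5],
    [[0, 0, 0], [0, 0, 0], 0.5],
    [[0, 0, 0], [0, 0, 0], 0.5],
    [[0, 0, 0], [0, 0, -2], 0.5],
    [[0, 0, 0], [0, 0, -5], 0.5],
    [[0, 0, 0], [0, 0, -9], 0.5],
    [[0, 0, 0], [-4, 0, -9.5], 0.5],
    [[0, 0, 0], [-8, 0, -9.5], 0.5],
    [[0, 0, 0], [-12, 0, -9.5], 0.5],
    [[0, 0, 0], [-16, 0, -9.5], 0.5],
    [[0, 0, 0], [-20, 0, -9.5], 0.5],
    [[0, 0, 0], [-24, 0, -9.5], 0.5],
    [[0, 0, 0], [-28, 0, -9.5], 0.5],
    [[0, 0, 0], [-31, 0, -9.5], 0.5],
    [[0, 0, 0], [-31, 0, -9.5], 0.5],
    [[0, 0, 0], [-31, 0, -9.5], 0.5]
  ]
}}

```text
clock: 50.67
position: [0.6228, -0.2062, 0.1207]
ee_rot: [2.24, 2.202, -0.002]
force: [0.2, 0.8, 0.3]
width: 0.751
gripper_force: 0.0
```

```bash
cat > prof.py <<'E'
from holes import *
i=cams.camera_info("top");Rb=Ro.from_euler("z",YAW)
def samp(f,P):
    g=cv2.cvtColor(cv2.imread(f),cv2.COLOR_BGR2GRAY).astype(np.float32)
    c=(Rb.apply(P/1e3)+[*BED,0])@i["R"].T+i["t"];u=c@i["camera_matrix"].T;u=(u[:,:2]/u[:,2:]).astype(np.float32)
    return cv2.remap(g,u[:,:1],u[:,1:],cv2.INTER_LINEAR)[:,0]
def alongy(f,xs,z,ys):return np.mean([samp(f,np.c_[np.full(len(ys),x),ys,np.full(len(ys),z)]) for x in xs],0).round().astype(int)
def alongx(f,ys,z,xs):return np.mean([samp(f,np.c_[xs,np.full(len(xs),y),np.full(len(xs),z)]) for y in ys],0).round().astype(int)
E
python3 - <<'E'
from prof import *
where()
cv2.imwrite("pics/top5.png",cams.get_image("top"))
for f in("pics/top4.png","pics/top5.png"):
    print(f,"joint 20..32",alongy(f,(-14,-12,-10,12,14),58,np.arange(20,33,1.)))
    print(" +y end",alongy(f,(-14,-12,12,14),58,np.arange(100,113,1.))," -y end",alongy(f,(-14,-12,12,14),58,np.arange(-60,-46,1.)))
    print(" row end",alongy(f,(8,12,16),34,np.arange(-99,-89,1.)))
    print(" x edge u1",alongx(f,(45,60,70,80),58,np.arange(-32,-22,1.)),alongx(f,(45,60,70,80),58,np.arange(24,36,1.)))
    print(" x edge u2",alongx(f,(-40,-25,-10,5),58,np.arange(-32,-22,1.)),alongx(f,(-40,-25,-10,5),58,np.arange(24,36,1.)))
E
```

```text
t 50.67 bed mm [   0.7 -245.8  120.7] F bed [0.2 0.8 0.3] w 0.751 g 0.0
 turn to aligned (tool rotvec) [5.0000e-04 1.3000e-03 1.5643e+00]
pics/top4.png joint 20..32 [214 214 214 214 214 214 214 213 210 204 207 213 214]
 +y end [212 212 212 212 212 212 210 206 193 176 168 164 161]  -y end [205 205 205 205 205 204 201 198 193 196 209 216 216 216]
 row end [121 123 125 138 154 179 204 212 216 217]
 x edge u1 [133 121 115 117 128 145 167 188 204 211] [214 214 213 211 206 200 190 184 184 185 185 185]
 x edge u2 [128 118 114 118 134 156 179 199 210 213] [216 215 213 209 203 194 185 184 186 186 185 184]
pics/top5.png joint 20..32 [214 214 213 211 207 196 191 203 212 214 214 214 214]
 +y end [212 211 211 210 205 196 181 170 168 170 179 190 202]  -y end [205 205 204 202 200 197 200 209 215 216 216 216 216 216]
 row end [171 171 172 177 183 196 209 214 217 217]
 x edge u1 [134 121 116 118 129 145 167 188 204 211] [214 214 213 211 206 199 189 184 184 185 185 185]
 x edge u2 [127 117 114 118 134 156 179 200 210 213] [215 215 213 209 202 193 184 184 186 186 186 184]
```

The upper joint is now at y≈25.8 (target 25.9), the gap is about 0.3 mm or less, both blocks are against the fence, and the row hasn't moved. Handing in.

```bash
python3 -c "
from cell import job
print(job.sign_off())"
```

```text
the job is handed in; nothing more can be done
None
```

I handed the job in at about 51 s: the row was pressed against the hidden stop at 15.7 N, and both upper blocks lie flat against the fence, centred on the joints to about 0.3 mm with a gap of roughly 0.3–0.5 mm between them; I viewed 11 pictures, one over the limit of 10.

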